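# Load and run the cassette sealing press

## Robot

A 7-joint arm with a two-finger parallel gripper is mounted at the origin on the work surface. World frame = base frame: x ahead of the robot, y to its left, z up, the work surface at z = 0. Lengths are in m, angles in rad, forces in N, time in s.
With the tool pointing down it reaches from about 0.35 to 0.9 m from the base axis. Payload 8.1 kg.
Tool frame: the origin (TCP) lies between the finger pads; the fingertips stand 22 mm ahead of it and the grasp point (between the pads) lies 3 mm ahead of it (arm.tip_reach is the distance from the TCP to the fingertips, in m); z points along the fingers, y is the line along which they close (so a half turn about z gives the same grasp; the last joint's range is limited). The gripper opens to 92 mm and grips with 3 to 60 N. Pads are 19 mm wide; open, the fingers measure 130 mm over their backs; the gripper's body (75 mm by 190 mm) begins 47 mm behind the grasp point.
Start: joints at [-1.379, 0.434, 0.025, 1.573, -0.012, 1.134, -0.075], TCP at [0.182, 0.598, 0.249] pointing down, gripper open.
Joint ranges: [-2.62, 2.62], [-0.44, 2.09], [-1.27, 1.32], [0.08, 2.57], [-1.32, 4.46], [0.12, 2], [-2.74, 2.74]. Speed limits (rad/s): [2.22, 2.22, 3.01, 3.01, 3.14, 3.14, 3.14].

## Interface

Orientations are given as a rotation vector (axis times angle).
In Python, from cell import telemetry, vision, job, arm gives the robot as it stands. The module is installed in compiled form; this text tells all that it offers.
- The arm moves only by the shell command python3 -m creep 'ROWS' [FORCE]. ROWS is text: rows parted by semicolons, each of 7 numbers parted by spaces: the finger opening in cm, from 0 to 9.18, then the shift along the tool's x, y, z in cm, then the turn, a rotation vector about the tool's x, y, z in degrees. A call has 1 to 5 rows; each row is the pose to reach, as a shift and turn from the pose commanded when the call began, along the tool's axes at that moment; what a row does not reach only later rows make up. A row lasts 1/8 s, in which the tool goes at most 62.5 mm and 10.7 degrees, less where a joint would pass 70% of its speed; a pose out of reach is approached as far as the arm can. A call with a gripper value outside its range is refused whole. The fingers move at their own pace and stop on an object; FORCE is the grip in N (left out, the last holds). Time passes only in rows, so rows that repeat a pose let the fingers close. It gives the time, the measured TCP pose, the force, the opening and the grip force at its end, in the units of the state.
- telemetry.observe(): the state, without advancing time (a new reading comes with each control period).
- vision.get_image(name): name is "scene" or "side" or "wrist"; returns the picture (420x560x3 uint8, red, green, blue); there is no depth.
- vision.camera_info(name): a dict with "fov_y" (degrees; the focal length in pixels is half the picture's height over the tangent of half this angle, whatever the lens; pixels are square), "cx", "cy" (the principal point, pixels), "extrinsics" (4x4, takes a point from camera to world coordinates). Camera axes: x right, y down, z forward; pixel columns grow to the right and rows downward; lengths in m; the calibration is good to about 2 mm. The wrist camera is an equidistant fisheye: a pixel r from the principal point sees the ray r / f radians off the axis. A picture is of the moment at which its call begins: read the wrist's pose just before it. camera_info takes no time and is no camera call; for the wrist camera it gives the pose at the moment of the call.
- job.sign_off(): hands the job in; it is judged then, once.
The state is a dict: "clock": time; "joints": joint angles; "dq": joint speeds; "joint_efforts": joint torques, N m; "position": TCP position; "ee_rot": TCP orientation; "force": force on the tool from outside, world axes, zero at the start; "ft_torque": the same for the moment, N m; "width": opening from 0.0 (shut) to 1.0 (fully open); "gripper_force": force on a finger pad.
Only numpy, scipy, OpenCV 4.12 (cv2) and the standard library are available. Lean on these libraries where they do the work, as an engineer would, in place of code of your own. Each camera call takes 0.05 s, during which the arm holds its last target. There are 200 camera calls.

## Task

Put every white sample cassette into a slot of the press's open drawer and push each down until it clicks in, then push the drawer fully home. Slide the safety catch fully off, pull the press handle all the way down, lift it fully back up, and slide the catch fully on again. Do these steps in that order, leave the cassettes in the drawer, and do not tip over or shove aside the other things on the bench.

Things in the scene. Friction and masses are not known exactly. Their poses are not given: they have to be found in the camera images.
- press: blue and grey bench sealing press, fixed; place and yaw vary. Origin on the bench under the middle of the canopy's front edge; x points into the press, away from the robot, y left, z up. Base plate x -125 to 200, 330 wide. Canopy over the drawer bay x 0 to 200, 344 wide, z 98 to 110. Gear cover to z 160 at x 140 to 190, |y| < 100. Catch guide block z 110 to 135, x 15 to 85, y 94 to 172
- slot1 (a point): centre of the floor of slot 1 of 4 in the drawer (1 at the left, +y, end; 74 mm apart); axes as the press. Slot 66 (x) x 37 (y), 40 deep, mouth rounded; takes any one cassette, its x along slot x, either way round. A sprung ball in the +y wall stops it about 28 mm above the floor; 5 to 10 N downwards snaps it past until it stands on the floor
- slot2 (a point): centre of the floor of slot 2; otherwise as slot1
- slot3 (a point): centre of the floor of slot 3; otherwise as slot1
- slot4 (a point): centre of the floor of slot 4; otherwise as slot1
- drawer_front (a point): middle of the upper edge of the drawer's front face, 85 mm above the bench; the face is a flat aluminium panel 310 wide (y), 79 high, 10 thick, facing the robot (press -x). Axes as the press
- drawer (a joint): m open: 0 fully home, grows as it comes out to the robot (press -x), at most 0.105. Push the front panel along press +x: 2 to 3 N, near 0.014 a detent resists with up to 10 N, past 0.006 it snaps home to its stop. At home the front face is 20 mm in front of the canopy. A cassette not pushed down does not pass under the canopy
- handle_bar (a point): centre of the press handle's black round cross bar, 18 dia, 160 long along press y, carried at its ends by two flat steel arms 140 long at y = -70 and +70 (bar free to grip between them)
- handle_hinge (a point): hinge axis of the handle (along press y) at its middle, at press x = 85, z = 120; the bar circles it at 140 mm radius. Axes as the press
- handle (a joint): rad: 0 fully up (bar 0.15 rad behind the vertical over the hinge), grows as the bar is pulled towards the robot and down, stop at 1.45 (bar then 155 mm above the bench, 40 mm in front of the canopy edge). Stays where it is left; takes about 3 to 7 N at the bar. With the catch on it jams after 0.1 to 0.2 rad
- catch_knob (a point): centre of the top of the safety catch's black knob, 26 (x) x 16 (y), standing 32 mm high on a steel slide; knob top 197 mm above the bench; at press x = 30, y = 115 with the catch on. Axes as the press
- catch (a joint): m: 0 catch on (its steel bolt lies in front of the handle's left arm), grows as it is slid outwards along press +y, away from the handle; stop at 0.04, fully off. Stays where it is left; takes 1 to 3 N
- cassette1: white sample cassette, loose, upright; may be absent (None). Block 60 (x) x 34 (y) x 50 high with a grey grip tab on top, 36 (x) x 16 (y) x 24 high: 74 mm in all; heavy 14 mm steel sole, 0.2 kg. Origin: centre of the underside, z up. Lowest 6 mm tapered to 56 x 30; a 4 mm deep notch along both long sides, 14 to 32 mm up. Same after a half turn; all are alike
- cassette2: white sample cassette, loose, upright; may be absent (None). Block 60 (x) x 34 (y) x 50 high with a grey grip tab on top, 36 (x) x 16 (y) x 24 high: 74 mm in all; heavy 14 mm steel sole, 0.2 kg. Origin: centre of the underside, z up. Lowest 6 mm tapered to 56 x 30; a 4 mm deep notch along both long sides, 14 to 32 mm up. Same after a half turn; all are alike
- cassette3: white sample cassette, loose, upright; may be absent (None). Block 60 (x) x 34 (y) x 50 high with a grey grip tab on top, 36 (x) x 16 (y) x 24 high: 74 mm in all; heavy 14 mm steel sole, 0.2 kg. Origin: centre of the underside, z up. Lowest 6 mm tapered to 56 x 30; a 4 mm deep notch along both long sides, 14 to 32 mm up. Same after a half turn; all are alike
- cassette4: white sample cassette, loose, upright; may be absent (None). Block 60 (x) x 34 (y) x 50 high with a grey grip tab on top, 36 (x) x 16 (y) x 24 high: 74 mm in all; heavy 14 mm steel sole, 0.2 kg. Origin: centre of the underside, z up. Lowest 6 mm tapered to 56 x 30; a 4 mm deep notch along both long sides, 14 to 32 mm up. Same after a half turn; all are alike
- bottle: clear bottle, 60 dia x 105 high; loose bystander, origin at the centre of its underside
- beaker: glass beaker, 80 dia x 95 high; loose bystander, origin at the centre of its underside
- jar: brown glass jar, 64 dia x 46 high; loose bystander, origin at the centre of its underside
- tipbox: clear tip box, 120 x 80 x 45 high; loose bystander, origin at the centre of its underside
- dish: glass dish, 90 dia x 18 high; loose bystander, origin at the centre of its underside
- spatula: steel spatula lying on the bench, about 280 long along its x; loose bystander, origin at the centre of its underside (spatula: at its middle)
- can: metal can, 60 dia x 80 high; loose bystander, origin at the centre of its underside

How it is judged:
On the way, in this order (a step that is already met when the one before it is completed fails the run):
1. every cassette stands clicked down on the floor of a slot, released (((horizontal distance between cassette1 and slot1 below 0.006 m and z of cassette1 in the frame of slot1 below 0.004 m and angle between cassette1's own z axis and vertical below 0.1 rad) or (horizontal distance between cassette1 and slot2 below 0.006 m and z of cassette1 in the frame of slot2 below 0.004 m and angle between cassette1's own z axis and vertical below 0.1 rad) or (horizontal distance between cassette1 and slot3 below 0.006 m and z of cassette1 in the frame of slot3 below 0.004 m and angle between cassette1's own z axis and vertical below 0.1 rad) or (horizontal distance between cassette1 and slot4 below 0.006 m and z of cassette1 in the frame of slot4 below 0.004 m and angle between cassette1's own z axis and vertical below 0.1 rad)) and ((horizontal distance between cassette2 and slot1 below 0.006 m and z of cassette2 in the frame of slot1 below 0.004 m and angle between cassette2's own z axis and vertical below 0.1 rad) or (horizontal distance between cassette2 and slot2 below 0.006 m and z of cassette2 in the frame of slot2 below 0.004 m and angle between cassette2's own z axis and vertical below 0.1 rad) or (horizontal distance between cassette2 and slot3 below 0.006 m and z of cassette2 in the frame of slot3 below 0.004 m and angle between cassette2's own z axis and vertical below 0.1 rad) or (horizontal distance between cassette2 and slot4 below 0.006 m and z of cassette2 in the frame of slot4 below 0.004 m and angle between cassette2's own z axis and vertical below 0.1 rad)) and ((horizontal distance between cassette3 and slot1 below 0.006 m and z of cassette3 in the frame of slot1 below 0.004 m and angle between cassette3's own z axis and vertical below 0.1 rad) or (horizontal distance between cassette3 and slot2 below 0.006 m and z of cassette3 in the frame of slot2 below 0.004 m and angle between cassette3's own z axis and vertical below 0.1 rad) or (horizontal distance between cassette3 and slot3 below 0.006 m and z of cassette3 in the frame of slot3 below 0.004 m and angle between cassette3's own z axis and vertical below 0.1 rad) or (horizontal distance between cassette3 and slot4 below 0.006 m and z of cassette3 in the frame of slot4 below 0.004 m and angle between cassette3's own z axis and vertical below 0.1 rad)) and ((horizontal distance between cassette4 and slot1 below 0.006 m and z of cassette4 in the frame of slot1 below 0.004 m and angle between cassette4's own z axis and vertical below 0.1 rad) or (horizontal distance between cassette4 and slot2 below 0.006 m and z of cassette4 in the frame of slot2 below 0.004 m and angle between cassette4's own z axis and vertical below 0.1 rad) or (horizontal distance between cassette4 and slot3 below 0.006 m and z of cassette4 in the frame of slot3 below 0.004 m and angle between cassette4's own z axis and vertical below 0.1 rad) or (horizontal distance between cassette4 and slot4 below 0.006 m and z of cassette4 in the frame of slot4 below 0.004 m and angle between cassette4's own z axis and vertical below 0.1 rad)) and contact force between each of cassette1, cassette2, cassette3, cassette4 and the fingers below 0.1 N), for 0.2 s.
2. the drawer is fully home at its detent, all cassettes seated (((horizontal distance between cassette1 and slot1 below 0.006 m and z of cassette1 in the frame of slot1 below 0.004 m and angle between cassette1's own z axis and vertical below 0.1 rad) or (horizontal distance between cassette1 and slot2 below 0.006 m and z of cassette1 in the frame of slot2 below 0.004 m and angle between cassette1's own z axis and vertical below 0.1 rad) or (horizontal distance between cassette1 and slot3 below 0.006 m and z of cassette1 in the frame of slot3 below 0.004 m and angle between cassette1's own z axis and vertical below 0.1 rad) or (horizontal distance between cassette1 and slot4 below 0.006 m and z of cassette1 in the frame of slot4 below 0.004 m and angle between cassette1's own z axis and vertical below 0.1 rad)) and ((horizontal distance between cassette2 and slot1 below 0.006 m and z of cassette2 in the frame of slot1 below 0.004 m and angle between cassette2's own z axis and vertical below 0.1 rad) or (horizontal distance between cassette2 and slot2 below 0.006 m and z of cassette2 in the frame of slot2 below 0.004 m and angle between cassette2's own z axis and vertical below 0.1 rad) or (horizontal distance between cassette2 and slot3 below 0.006 m and z of cassette2 in the frame of slot3 below 0.004 m and angle between cassette2's own z axis and vertical below 0.1 rad) or (horizontal distance between cassette2 and slot4 below 0.006 m and z of cassette2 in the frame of slot4 below 0.004 m and angle between cassette2's own z axis and vertical below 0.1 rad)) and ((horizontal distance between cassette3 and slot1 below 0.006 m and z of cassette3 in the frame of slot1 below 0.004 m and angle between cassette3's own z axis and vertical below 0.1 rad) or (horizontal distance between cassette3 and slot2 below 0.006 m and z of cassette3 in the frame of slot2 below 0.004 m and angle between cassette3's own z axis and vertical below 0.1 rad) or (horizontal distance between cassette3 and slot3 below 0.006 m and z of cassette3 in the frame of slot3 below 0.004 m and angle between cassette3's own z axis and vertical below 0.1 rad) or (horizontal distance between cassette3 and slot4 below 0.006 m and z of cassette3 in the frame of slot4 below 0.004 m and angle between cassette3's own z axis and vertical below 0.1 rad)) and ((horizontal distance between cassette4 and slot1 below 0.006 m and z of cassette4 in the frame of slot1 below 0.004 m and angle between cassette4's own z axis and vertical below 0.1 rad) or (horizontal distance between cassette4 and slot2 below 0.006 m and z of cassette4 in the frame of slot2 below 0.004 m and angle between cassette4's own z axis and vertical below 0.1 rad) or (horizontal distance between cassette4 and slot3 below 0.006 m and z of cassette4 in the frame of slot3 below 0.004 m and angle between cassette4's own z axis and vertical below 0.1 rad) or (horizontal distance between cassette4 and slot4 below 0.006 m and z of cassette4 in the frame of slot4 below 0.004 m and angle between cassette4's own z axis and vertical below 0.1 rad)) and value of joint drawer below 0.003 m), for 0.2 s.
3. the safety catch is fully off, the handle still up (value of joint catch above 0.032 m and value of joint handle below 0.15 rad), for 0.1 s.
4. the handle is pulled fully down (value of joint handle above 1.3 rad and value of joint drawer below 0.003 m), for 0.1 s.
5. the handle is back fully up (value of joint handle below 0.15 rad), for 0.2 s.
6. the safety catch is fully on again (value of joint catch below 0.008 m and value of joint handle below 0.15 rad), for 0.2 s.
At the end, for the whole second after the job is handed in: every cassette present stands upright in a slot, released and at rest (within 6 mm of the slot's centre, underside within 4 mm of its floor), the drawer is home (within 3 mm), the handle is up (within 0.15 rad) and the catch is on (within 8 mm) (all of step 2 and all of step 6 and contact force between each of cassette1, cassette2, cassette3, cassette4 and the fingers below 0.1 N and linear speed of each of cassette1, cassette2, cassette3, cassette4 below 0.02 m/s); the robot touches nothing.
It fails at once if a bystander is tipped over or shoved more than 6 cm (distance of any of bottle, beaker, jar, tipbox, dish, spatula, can from where it was at the start of the episode above 0.06 m or angle between any of bottle, beaker, jar, tipbox, dish, can's own z axis and vertical above 0.6 rad).
Of cassette1, cassette2, cassette3, cassette4 only 2 to 4 are there at a start; the rules pass over those that are not, and their reading is None.
At some moment in a run one of cassette1, cassette2, cassette3, cassette4 may be knocked a few centimetres aside while the robot is not near it.
It also fails if it takes over 210 s, if anything falls off the work surface, if the arm or the gripper's body presses on something with over 40 N, if the wrist force passes 120 N, or if a joint passes its speed limit or range.

## Working session

There is one attempt and no reset: what is moved stays moved. The work goes in short steps, Python scripts to look and compute and a shell command to move; the robot and the scene stay as the last step left them, time stands still between calls to the robot, and variables do not carry over. Pictures are saved under pics/ and viewed, at most 14 in all, crops included, and the job is handed in when it is done.

```bash
mkdir -p pics; ls; python3 - <<'E'
from cell import telemetry, vision
import cv2
print(telemetry.observe())
for n in ("scene","side","wrist"):
    print(n,vision.camera_info(n))
    cv2.imwrite(f"pics/{n}0.png",vision.get_image(n)[:,:,::-1])
E
```

```text
pics
{'clock': 0.0, 'joints': array([-1.37861086,  0.43518791,  0.02495253,  1.57411287, -0.01161781,
        1.13396887, -0.07507222]), 'dq': array([ 0.00079204, -0.0020431 , -0.00014971, -0.00072396,  0.00049558,
       -0.00245843,  0.00045176]), 'joint_efforts': array([-1.10800152e-04, -6.67864966e+01,  9.84363891e-01, -3.14443731e+01,
       -6.06932212e-02,  4.31277906e-02,  1.77703851e-04]), 'position': array([0.18148094, 0.59757344, 0.24796038]), 'ee_rot': array([-4.61405130e-01, -3.10741114e+00,  2.40008009e-03]), 'force': array([ 0.1177287 ,  0.67131879, -0.31517112]), 'ft_torque': array([0.01963726, 0.00315992, 0.01095659]), 'gripper_force': 0.0, 'width': 0.9988097341344581}
scene {'fov_y': 44.84613872207018, 'cx': 285.6304210368881, 'cy': 206.19526584327068, 'extrinsics': array([[ 0.80690129,  0.51752214, -0.2847475 ,  0.98566656],
       [ 0.59049919, -0.69459949,  0.4109042 , -0.69340611],
       [ 0.01486655, -0.4997023 , -0.86606963,  1.64500055],
       [ 0.        ,  0.        ,  0.        ,  1.        ]])}
side {'fov_y': 45.42435626335297, 'cx': 278.8400729072629, 'cy': 204.98850449108005, 'extrinsics': array([[ 0.12729561, -0.53822067,  0.83313525, -0.70825084],
       [-0.99156173, -0.08981791,  0.09347774, -0.14310485],
       [ 0.02451881, -0.83800433, -0.54511244,  0.96421708],
       [ 0.        ,  0.        ,  0.        ,  1.        ]])}
wrist {'fov_y': 65.70646984690485, 'cx': 275.8185808462631, 'cy': 204.88154987887165, 'extrinsics': array([[ 0.29015716,  0.92748337,  0.23576136,  0.11816586],
       [ 0.95697616, -0.28061247, -0.07384622,  0.61713903],
       [-0.00233356,  0.24704501, -0.96900119,  0.38324485],
       [ 0.        ,  0.        ,  0.        ,  1.        ]])}
```

View pics/scene0.png

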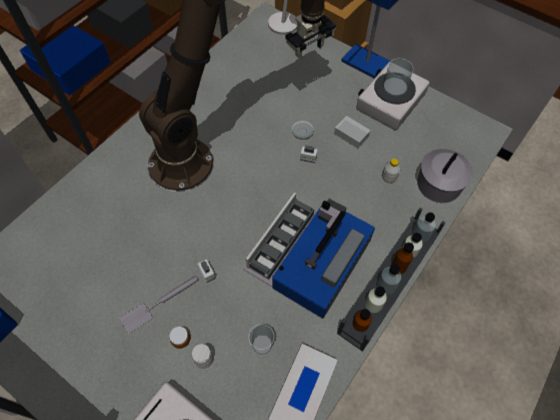

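View pics/side0.png

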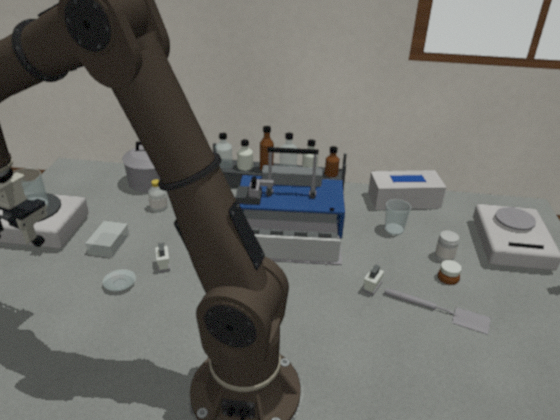

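The scene shows the press at about (320,255), its drawer at (280,238), and white cassettes at (309,154) and (206,270). The side view shows the same two at (162,258) and (373,278). I'll zoom in on the drawer and the cassettes.

```bash
python3 - <<'E'
import cv2,numpy as np
a=cv2.imread("pics/scene0.png");
c=cv2.resize(a[120:330,190:400],(600,600),interpolation=cv2.INTER_CUBIC)
cv2.imwrite("pics/c1.png",c)
E
```

```text
(no output)
```

View pics/c1.png

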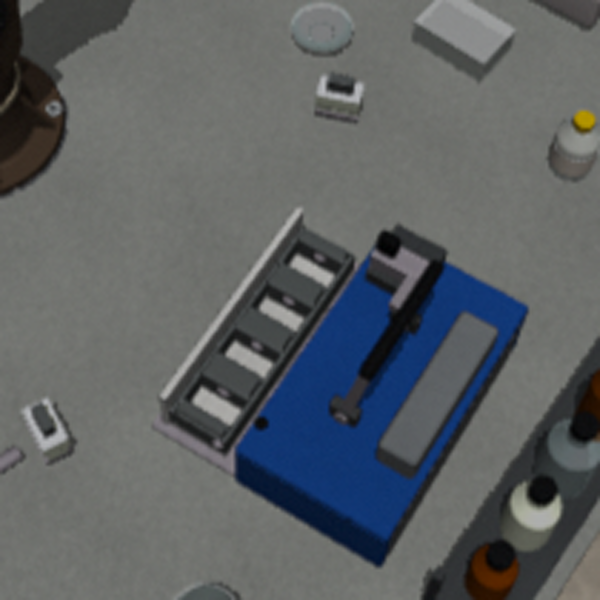

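Both cassettes stand outside the drawer, with tab tops at crop (341,82) and (43,418). All four slots are empty, the drawer panel's upper edge runs from crop (162,398) to (301,210), and the catch knob is at (388,243).

```bash
cat > h.py <<'E'
import numpy as np,cv2
from cell import vision,telemetry
from scipy.spatial.transform import Rotation as R
def ray(info,u,v,fish=False):
    f=210/np.tan(np.radians(info["fov_y"])/2)
    x,y=(u-info["cx"])/f,(v-info["cy"])/f
    if fish:
        r=np.hypot(x,y); d=np.array([x/r*np.sin(r),y/r*np.sin(r),np.cos(r)]) if r>1e-9 else np.array([0,0,1.])
    else: d=np.array([x,y,1.])
    E=info["extrinsics"]; return E[:3,3],E[:3,:3]@d
def hit(info,u,v,z,fish=False):
    o,d=ray(info,u,v,fish); return o+d*(z-o[2])/d[2]
def proj(info,p,fish=False):
    f=210/np.tan(np.radians(info["fov_y"])/2); E=info["extrinsics"]
    q=E[:3,:3].T@(np.asarray(p)-E[:3,3])
    if fish:
        t=np.arctan2(np.hypot(q[0],q[1]),q[2]); n=np.hypot(q[0],q[1])+1e-12
        return np.array([info["cx"]+f*t*q[0]/n,info["cy"]+f*t*q[1]/n])
    return np.array([info["cx"]+f*q[0]/q[2],info["cy"]+f*q[1]/q[2]])
def press(ox,oy,yaw): # press->world
    c,s=np.cos(yaw),np.sin(yaw)
    return lambda p: np.array([ox+c*p[0]-s*p[1],oy+s*p[0]+c*p[1],p[2]])
def move(target,rv):
    """cm/deg shift and turn, in tool axes, from the measured pose to a world pose"""
    s=telemetry.observe(); r=R.from_rotvec(s["ee_rot"]); t=R.from_rotvec(rv)
    return np.round(r.inv().apply(np.asarray(target)-s["position"])*100,2), np.round(np.degrees((r.inv()*t).as_rotvec()),1)
def down(yaw): # tool z down; tool y (closing line) at world angle yaw
    y=np.array([np.cos(yaw),np.sin(yaw),0]);z=np.array([0,0,-1.]);x=np.cross(y,z)
    return R.from_matrix(np.c_[x,y,z]).as_rotvec()
E
python3 - <<'E'
from h import *
I=vision.camera_info("scene"); S=vision.camera_info("side")
cp=lambda x,y:(190+.35*(x+.5)-.5,120+.35*(y+.5)-.5)
A=hit(I,*cp(162,398),.085);B=hit(I,*cp(301,210),.085)
print("panel",A,B,np.linalg.norm(A-B),"yaw",np.degrees(np.arctan2(-(B-A)[0],(B-A)[1])))
for n,q,z in [("canFR",(238,458),.11),("canBL",(527,308),.11),("knob",(388,243),.197),("casA",(341,82),.074),("casB",(43,418),.074)]:
    print(n,hit(I,*cp(*q),z))
for n,q in [("casA",(162,246)),("casB",(376,270)),("pot?",(119,280))]: print("side",n,hit(S,*q,.074))
E
```

```text
panel [ 0.48778547 -0.19551975  0.085     ] [0.467942   0.11049734 0.085     ] 0.3066597792374301 yaw 3.710112154461413
canFR [ 0.60998494 -0.21025232  0.11      ]
canBL [0.77252949 0.14760327 0.11      ]
knob [0.61158815 0.07656298 0.197     ]
casA [0.39027973 0.31097231 0.074     ]
casB [ 0.38881319 -0.29446172  0.074     ]
side casA [0.3834528  0.31262331 0.074     ]
side casB [ 0.37277435 -0.29424698  0.074     ]
side pot? [0.22646362 0.37660891 0.074     ]
```

View pics/wrist0.png

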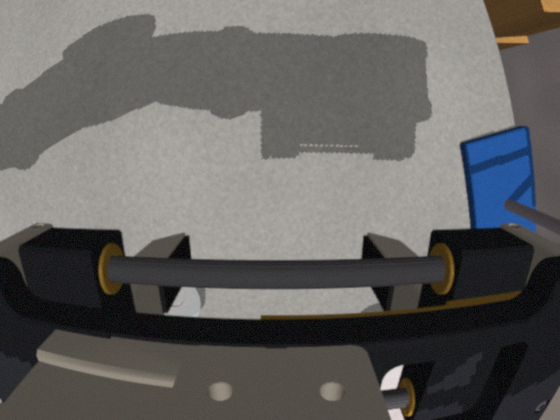

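```bash
python3 -m creep '9 -17 -10.5 0 0 0 0;9 -17 -10.5 0 0 0 0;9 -17 -10.5 0 0 0 0;9 -17 -10.5 0 0 0 0;9 -17 -10.5 0 0 0 0'
python3 -m creep '9 -18 -10.8 0 0 0 0;9 -18 -10.8 0 0 0 0;9 -18 -10.8 0 0 0 0;9 -18 -10.8 0 0 0 0;9 -18 -10.8 0 0 0 0'
python3 - <<'E'
from h import *
a=vision.get_image("wrist")[:,:,::-1];cv2.imwrite("pics/wA.png",a)
E
```

```text
clock: 0.78
position: [0.3142, 0.4478, 0.2488]
ee_rot: [-0.464, -3.107, -0.0]
force: [-0.1, 0.3, 0.5]
width: 0.982
gripper_force: 0.0
clock: 1.4
position: [0.455, 0.2929, 0.2485]
ee_rot: [-0.463, -3.107, -0.0]
force: [-0.4, 0.4, -0.2]
width: 0.981
gripper_force: 0.0
```

View pics/wA.png

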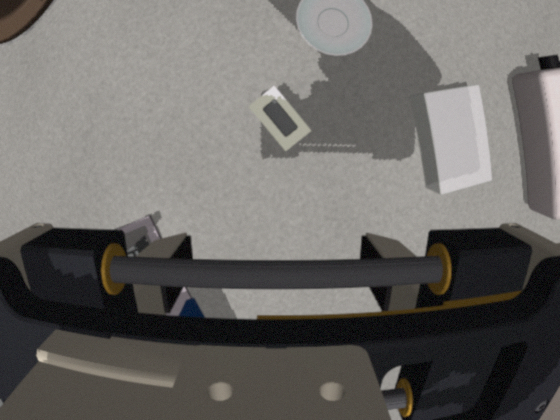

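The wrist view shows cassette A at (280,119), with its dark tab running diagonally.

```bash
cat >> h.py <<'E'
def tab(img,info,u,v,z=.074,fish=True,w=45,dbg=None):
    """centre and yaw of the tab top: dark blob nearest (u,v), inside the bright top"""
    u0,v0=int(u-w),int(v-w); u0=max(u0,0);v0=max(v0,0)
    g=cv2.cvtColor(img[v0:v0+2*w,u0:u0+2*w],cv2.COLOR_RGB2GRAY)
    m=(g<85).astype(np.uint8); n,l,st,c=cv2.connectedComponentsWithStats(m)
    k=l[int(v)-v0,int(u)-u0]
    cs=cv2.findContours((l==k).astype(np.uint8),cv2.RETR_EXTERNAL,cv2.CHAIN_APPROX_NONE)[0][0]
    if dbg: cv2.imwrite(dbg,cv2.resize(img[v0:v0+2*w,u0:u0+2*w,::-1],(540,540)))
    P=np.array([hit(info,x+u0,y+v0,z,fish)[:2] for x,y in cs[:,0]])
    (cx,cy),(a,b),t=cv2.minAreaRect((P*1000).astype(np.float32))
    if a<b: t+=90
    return k,st[k],cx/1000,cy/1000,max(a,b),min(a,b),(t+90)%180-90   # t: long axis deg
E
python3 - <<'E'
from h import *
img=cv2.imread("pics/wA.png")[:,:,::-1]
I=vision.camera_info("wrist")
print(tab(img,I,280,119))
# block top: bright pixels
g=cv2.cvtColor(np.ascontiguousarray(img),cv2.COLOR_RGB2GRAY)
print(g[100:140:4,255:310:5])
s=cv2.imread("pics/scene0.png")[:,:,::-1]; J=vision.camera_info("scene")
print(tab(s,J,205,266,fish=False,w=15)); print(proj(J,[.389,.312,.05]))
E
```

```text
(np.int32(1), array([ 29,  29,  33,  33, 514], dtype=int32), 0.38561077880859373, 0.31851995849609377, 33.948909759521484, 14.054450988769531, 22.694929122924805)
[[160 166 170 163 115 168 170  97  98 103  98]
 [167 171 158  78  80 145 169 123  96  98  98]
 [169 169  68  74  78  75 168 170 104  97  96]
 [169 168  94  73  75  79  89 168 160  94  96]
 [159 172 167  71  75  78  77 144 168 122  97]
 [156 160 168 150  76  77  76  78 170 167  99]
 [156 139 168 169  92  75  73  81  96 169 158]
 [154 132 111 168 167  73  76  77  76 169 169]
 [152 136  97 150 168 146  76  76 169 169 172]
 [153 141 101 100 168 169 117 166 166 170 119]]
(np.int32(1), array([12, 11,  8, 11, 50], dtype=int32), 0.3905986328125, -0.2955695495605469, 39.24638366699219, 15.747735023498535, -21.47637939453125)
[308.56535073 151.7604249 ]
```

```bash
python3 - <<'E'
from h import *
s=cv2.imread("pics/scene0.png")[:,:,::-1]; J=vision.camera_info("scene")
print(tab(s,J,309,149,fish=False,w=12))
s=cv2.imread("pics/side0.png")[:,:,::-1]; K=vision.camera_info("side")
for u,v in ((162,246),(376,270)):
    try: print(tab(s,K,u,v,fish=False,w=15))
    except Exception as e: print(e)
I=vision.camera_info("wrist");print(telemetry.observe()["position"],I["extrinsics"])
img=vision.get_image("wrist");print(tab(img,I,280,119))
print(proj(J,[.3856,.3185,.074]),proj(K,[.3856,.3185,.074],),proj(J,[.3856,.3185,.05]))
for n,im,u,v in (("j",cv2.imread("pics/scene0.png"),309,151),("k",cv2.imread("pics/side0.png"),162,252)):
    cv2.imwrite(f"pics/z{n}.png",cv2.resize(im[v-18:v+18,u-18:u+18],(396,396),interpolation=cv2.INTER_NEAREST))
cv2.imwrite("pics/z.png",np.hstack([cv2.imread("pics/zj.png"),cv2.imread("pics/zk.png")]))
E
```

```text
(np.int32(3), array([ 8,  9,  9,  7, 52], dtype=int32), 0.39172247314453124, 0.30870913696289065, 30.563669204711914, 28.419342041015625, 34.656253814697266)
(np.int32(0), array([  0,   0,  30,  30, 877], dtype=int32), 0.387706298828125, 0.317146484375, 148.96221923828125, 85.02903747558594, 17.041704177856445)
(np.int32(0), array([  0,   0,  30,  30, 864], dtype=int32), 0.3773107299804688, -0.2945565185546875, 137.08560180664062, 81.99818420410156, -0.5198287963867188)
[0.45385813 0.29429448 0.24850213] [[ 2.88796915e-01  9.27984187e-01  2.35460592e-01  3.90505710e-01]
 [ 9.57390206e-01 -2.79777771e-01 -7.16127908e-02  3.13448476e-01]
 [-5.78897743e-04  2.46109218e-01 -9.69241929e-01  3.83759089e-01]
 [ 0.00000000e+00  0.00000000e+00  0.00000000e+00  1.00000000e+00]]
(np.int32(1), array([ 28,  29,  32,  34, 525], dtype=int32), 0.3871537475585938, 0.3172979736328125, 33.80111312866211, 14.255573272705078, 22.131729125976562)
[309.14667479 146.50693002] [160.25437892 245.34672974] [308.80604188 150.23856328]
```

View pics/z.png

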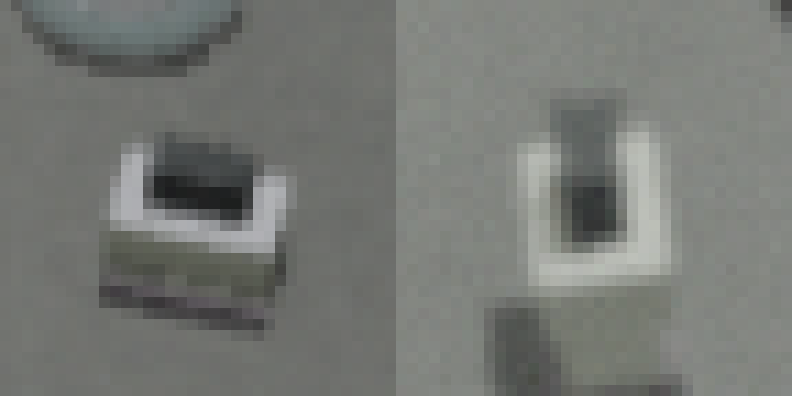

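The zooms agree with the wrist measurement: tab top at scene (309,147) and side (161,246), which puts A at about (0.387,0.3175) with its long axis at 22°.

```bash
python3 - <<'E'
from h import *
print(move([.387,.3175,.15],down(np.radians(112.3))),move([.387,.3175,.074],down(np.radians(112.3))))
E
```

```text
(array([6.99, 0.25, 9.86]), array([  0.,  -0., -39.])) (array([ 6.98,  0.25, 17.46]), array([  0.,  -0., -39.]))
```

```bash
python3 -m creep '5 7 0.25 3 0 0 -10;5 7 0.25 6 0 0 -20;5 7 0.25 9.9 0 0 -30;5 7 0.25 9.9 0 0 -39;5 7 0.25 9.9 0 0 -39'
python3 -m creep '5 0 0 0 0 0 0'
python3 - <<'E'
from h import *
print(move([.387,.3175,.074],down(np.radians(112.3))))
E
```

```text
clock: 2.12
position: [0.3868, 0.3171, 0.1494]
ee_rot: [0.606, -3.082, -0.001]
force: [0.8, -0.3, -0.3]
width: 0.552
gripper_force: 0.0
clock: 2.25
position: [0.3878, 0.3165, 0.1501]
ee_rot: [-0.6, 3.083, 0.002]
force: [-0.1, -0.5, 0.1]
width: 0.547
gripper_force: 0.0
(array([0.05, 0.11, 7.61]), array([ 0. ,  0. , -0.3]))
```

```bash
python3 -m creep '5 0 0.1 4 0 0 0;5 0 0.1 7.6 0 0 0;5 0 0.1 7.6 0 0 0;1 0 0.1 7.6 0 0 0;1 0 0.1 7.6 0 0 0' 35
python3 -m creep '1 0 0 0 0 0 0;1 0 0 0 0 0 0;1 0 0 0 0 0 0;1 0 0 -4 0 0 0;1 0 0 -8 0 0 0' 35
python3 -m creep '1 0 0 -6 0 0 0;1 0 0 -6 0 0 0' 35
python3 - <<'E'
from h import *
# press guess from panel middle/yaw ; hover so that camera sees drawer: TCP at approx (.45,-.04)
for t in ([.60,-.04,.25],):print(move(t,down(np.radians(94))))
E
```

```text
clock: 2.88
position: [0.3887, 0.317, 0.0753]
ee_rot: [-0.601, 3.081, 0.002]
force: [-0.1, -0.2, -0.9]
width: 0.376
gripper_force: 0.0
clock: 3.5
position: [0.3874, 0.3156, 0.1541]
ee_rot: [0.602, -3.082, 0.002]
force: [-0.1, 0.8, -2.1]
width: 0.165
gripper_force: 35.0
clock: 3.75
position: [0.3898, 0.3178, 0.2177]
ee_rot: [-0.601, 3.077, 0.007]
force: [-0.7, 0.7, -3.2]
width: 0.174
gripper_force: 35.0
(array([ -6.05, -41.05,  -3.31]), array([ 0.2,  0.4, 18.1]))
```

```bash
python3 - <<'E'
from h import *
print(move([.56,-.04,.29],down(np.radians(94.5))))
E
```

```text
(array([ -2.37, -39.53,  -7.33]), array([ 0.2,  0.4, 17.6]))
```

```bash
python3 -m creep '1 0 -4 -4 0 0 4;1 0 -8 -7.3 0 0 9;1 -.5 -13 -7.3 0 0 13;1 -1 -18 -7.3 0 0 17.6;1 -1.5 -23 -7.3 0 0 17.6'
python3 - <<'E'
from h import *
print(move([.56,-.04,.29],down(np.radians(94.5))))
E
```

```text
clock: 4.38
position: [0.4883, 0.107, 0.2855]
ee_rot: [0.122, -3.137, 0.001]
force: [1.0, 1.2, -3.9]
width: 0.173
gripper_force: 35.0
(array([ -6.01, -15.22,  -0.46]), array([-0. , -0.1, -0.1]))
```

```bash
python3 -m creep '1 -2 -5 -.4 0 0 0;1 -4 -10 -.4 0 0 0;1 -6 -15.2 -.4 0 0 0;1 -6 -15.2 -.4 0 0 0;1 -6 -15.2 -.4 0 0 0'
python3 - <<'E'
from h import *
I=vision.camera_info("wrist");print(telemetry.observe()["position"])
np.save("wP.npy",I);a=vision.get_image("wrist")[:,:,::-1];cv2.imwrite("pics/wP.png",a)
E
```

```text
clock: 5.0
position: [0.5594, -0.0378, 0.2892]
ee_rot: [0.123, -3.137, -0.0]
force: [-1.1, 0.7, -2.0]
width: 0.173
gripper_force: 35.0
[ 0.55944789 -0.03780043  0.28923989]
```

View pics/wP.png

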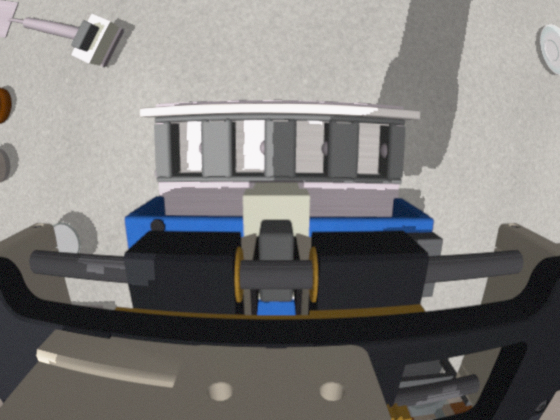

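The wrist shows the panel's upper edge from (142,110) to (418,114), with four slots on about row 148 and slot 1 at the right. Cassette B is at (92,38), and A is held.

```bash
python3 - <<'E'
import cv2
a=cv2.imread("pics/wP.png")
cv2.imwrite("pics/c2.png",cv2.resize(a[98:218,135:435],(800,320),interpolation=cv2.INTER_CUBIC))
E
```

```text
(no output)
```

View pics/c2.png

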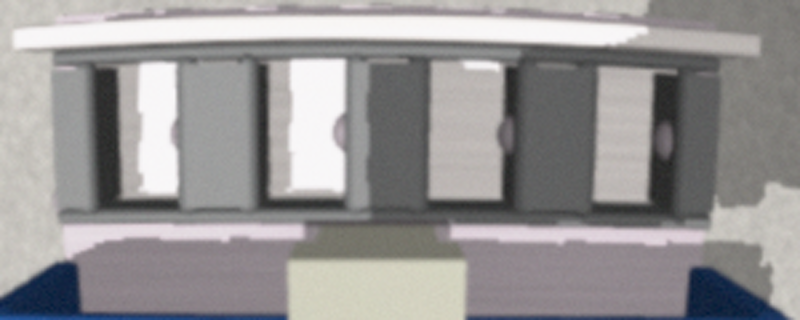

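The crop (scale 2.667) shows slot mouths at x = 95–180, 255–347, 427–518 and 592–680, and the panel's front edge runs from (14,30) to (760,38).

```bash
python3 - <<'E'
from h import *
I=np.load("wP.npy",allow_pickle=True).item()
s=800/300
w=lambda x,y,z:hit(I,135+(x+.5)/s-.5,98+(y+.5)/s-.5,z,True)
L,Rr=w(14,30,.085),w(760,38,.085);M=(L+Rr)/2
yaw=np.arctan2(-(Rr-L)[0],(Rr-L)[1]);print(L,Rr,np.linalg.norm(L-Rr),np.degrees(yaw))
for x in(100,390,680):print("edge",w(x,{100:24,390:17,680:28}[x],.085))
c,si=np.cos(yaw),np.sin(yaw)
def P(p): d=p-M; return np.round([1000*(c*d[0]+si*d[1]),1000*(-si*d[0]+c*d[1])],1)
for z in(.05,.06,.07):
  print(z,[P(w((a+b)/2,133,z))[1] for a,b in((95,180),(255,347),(427,518),(592,680))],[P(w(x,133,z))[1] for x in (95,180,255,347,427,518,592,680)], P(w(390,60,z)),P(w(560,60,z)),P(w(560,206,z)),P(w(215,60,z)),P(w(215,206,z)))
# canopy corner front, z=.11: crop (75,262) and (690,266) upper edges
print("can",P(w(72,262,.11)),P(w(697,266,.11)),P(w(0,296,.11)))
a=cv2.imread("pics/wP.png")[:,:,::-1]
print(tab(np.ascontiguousarray(a),I,88,37))
E
```

```text
[ 0.48285753 -0.1928106   0.085     ] [0.46130816 0.11342284 0.085     ] 0.30699070996396083 4.0252169832808
edge [ 0.48011532 -0.15480971  0.085     ]
edge [ 0.47183568 -0.03941935  0.085     ]
edge [0.46272051 0.07715718 0.085     ]
0.05 [np.float64(-110.1), np.float64(-37.1), np.float64(37.0), np.float64(110.6)] [np.float64(-130.1), np.float64(-90.6), np.float64(-57.2), np.float64(-17.2), np.float64(17.3), np.float64(57.0), np.float64(90.2), np.float64(131.7)] [16.2  1. ] [14.1 74.7] [78.5 77.1] [ 15.7 -74.6] [ 79.9 -75.6]
0.06 [np.float64(-107.3), np.float64(-36.3), np.float64(35.9), np.float64(107.5)] [np.float64(-126.8), np.float64(-88.3), np.float64(-55.8), np.float64(-16.9), np.float64(16.7), np.float64(55.3), np.float64(87.7), np.float64(128.0)] [16.3  0.8] [14.3 72.6] [77.  74.9] [ 15.8 -72.7] [ 78.4 -73.7]
0.07 [np.float64(-104.5), np.float64(-35.4), np.float64(34.8), np.float64(104.5)] [np.float64(-123.4), np.float64(-86.0), np.float64(-54.4), np.float64(-16.6), np.float64(16.1), np.float64(53.7), np.float64(85.1), np.float64(124.4)] [16.4  0.7] [14.5 70.5] [75.5 72.7] [ 16.  -70.8] [ 76.8 -71.8]
can [  92.  -122.2] [ 91.6 120.8] [ 106.1 -155. ]
(np.int32(1), array([ 37,  25,  19,  26, 222], dtype=int32), 0.3920374145507812, -0.2772975463867188, 32.1192741394043, 13.3286714553833, -25.07196044921875)
```

```bash
cat >> h.py <<'E'
M0=np.array([.4721,-.0397]);YAW=np.radians(4.15)
PX=np.array([np.cos(YAW),np.sin(YAW)]);PY=np.array([-np.sin(YAW),np.cos(YAW)])
def pf(x,y,z): return np.r_[M0+PX*x+PY*y,z]   # from panel top middle (drawer open), metres
def slot(i,z): return pf(.047,.111-.074*(i-1),z)
E
python3 - <<'E'
from h import *
I=np.load("wP.npy",allow_pickle=True).item()
s=800/300
s0=telemetry.observe();r=R.from_rotvec(s0["ee_rot"])
for x in(288,377,465):
  p=hit(I,135+(x+.5)/s-.5,98+(259+.5)/s-.5,s0["position"][2]-.0253,True); print(np.round(1000*r.inv().apply(p-s0["position"]),1))
print(s0["position"],move(slot(1,.16),down(np.radians(94.15))))
E
```

```text
[ 30.8 -17.6  25.4]
[30.8 -0.7 25.4]
[30.8 16.  25.4]
[ 0.55946093 -0.03694284  0.28957686] (array([ 3.92, 11.48, 12.97]), array([ 0. , -0.1,  0.4]))
```

```bash
python3 -m creep '1 2 6 0 0 0 0.4;1 3.85 11.5 2 0 0 0.4;1 3.85 11.5 7 0 0 0.4;1 3.85 11.5 13 0 0 0.4;1 3.85 11.5 13 0 0 0.4'
python3 -m creep '1 0 0 0 0 0 0;1 0 0 0 0 0 0'
python3 - <<'E'
from h import *
for _ in range(3):
  print(move(slot(1,.16),down(np.radians(94.15))))
I=vision.camera_info("wrist");a=vision.get_image("wrist")[:,:,::-1];cv2.imwrite("pics/wS.png",cv2.resize(a[40:290,120:440],(768,600)))
E
```

```text
clock: 5.68
position: [0.5089, 0.0743, 0.1575]
ee_rot: [0.116, -3.131, 0.002]
force: [-0.7, 0.8, -1.2]
width: 0.168
gripper_force: 35.0
clock: 5.92
position: [0.5143, 0.074, 0.1631]
ee_rot: [-0.113, 3.136, 0.002]
force: [0.3, 0.6, -1.2]
width: 0.167
gripper_force: 35.0
(array([0.33, 0.07, 0.31]), array([ 0.1,  0.2, -0. ]))
(array([0.33, 0.07, 0.31]), array([ 0.1,  0.2, -0. ]))
(array([0.33, 0.07, 0.31]), array([ 0.1,  0.2, -0. ]))
```

View pics/wS.png

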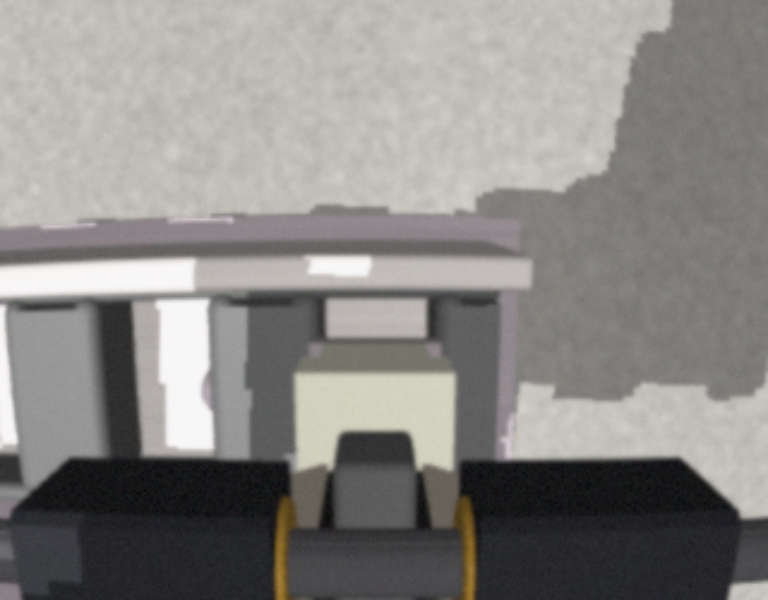

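The wrist shows cassette A above slot 1, whose mouth lies at about crop x 320–430. The block's front edge is at row 375.

```bash
python3 -m creep '1 0 0 0 0 0 0;1 0 0 0 0 0 0;1 0 0 0 0 0 0;1 0 0 0 0 0 0'
python3 - <<'E'
from h import *
print(move(slot(1,.16),down(np.radians(94.15))))
I=vision.camera_info("wrist");s0=telemetry.observe();r=R.from_rotvec(s0["ee_rot"])
f=lambda x,y,z:np.round(1000*r.inv().apply(hit(I,120+(x+.5)/2.4-.5,40+(y+.5)/2.4-.5,z,True)-s0["position"]),1)
print("mouth",f(322,318,.05),f(430,318,.05),"panel front",f(380,262,.085),f(380,290,.085),"cas edges",f(295,374,s0["position"][2]-.0253),f(455,374,s0["position"][2]-.0253),"panel end",f(531,262,.085))
print(np.round(1000*r.inv().apply(pf(0,.155,.085)-s0["position"]),1))
E
```

```text
clock: 6.48
position: [0.5127, 0.0735, 0.1607]
ee_rot: [0.113, -3.14, -0.0]
force: [0.0, -0.2, -1.9]
width: 0.172
gripper_force: 35.0
(array([0.17, 0.1 , 0.07]), array([ 0., -0., -0.]))
mouth [ 29.4 -16.8 110.7] [ 29.4  17.6 110.7] panel front [50.   1.4 75.7] [42.3  1.4 75.7] cas edges [ 30.3 -16.9  25.3] [30.3 17.  25.3] panel end [50.5 42.7 75.7]
[48.8 45.  75.7]
```

```bash
python3 -m creep '1 .17 .03 0 0 0 0;1 .17 .03 1.5 0 0 0;1 .17 .03 3 0 0 0;1 .17 .03 3.5 0 0 0;1 .17 .03 3.5 0 0 0'
python3 -m creep '1 0 0 .4 0 0 0;1 0 0 .8 0 0 0;1 0 0 .8 0 0 0'
python3 -m creep '1 0 0 .4 0 0 0;1 0 0 .4 0 0 0'
```

```text
clock: 7.1
position: [0.5107, 0.0736, 0.125]
ee_rot: [0.112, -3.138, 0.001]
force: [1.2, -0.8, -1.9]
width: 0.177
gripper_force: 35.0
clock: 7.48
position: [0.5109, 0.0737, 0.1175]
ee_rot: [0.112, -3.139, -0.0]
force: [0.5, -0.3, -1.8]
width: 0.173
gripper_force: 35.0
clock: 7.72
position: [0.5111, 0.073, 0.1135]
ee_rot: [-0.112, 3.14, -0.001]
force: [0.6, -2.7, -3.4]
width: 0.172
gripper_force: 35.0
```

```bash
python3 -m creep '1 0 0 .5 0 0 0;1 0 0 .5 0 0 0' 45
python3 -m creep '1 0 0 .5 0 0 0;1 0 0 .5 0 0 0'
python3 -m creep '1 0 0 .5 0 0 0;1 0 0 .5 0 0 0'
python3 -m creep '1 0 0 .5 0 0 0;1 0 0 .5 0 0 0'
```

```text
clock: 7.98
position: [0.5109, 0.0731, 0.1083]
ee_rot: [0.112, -3.139, 0.001]
force: [0.7, -4.2, -2.1]
width: 0.172
gripper_force: 45.0
clock: 8.22
position: [0.5109, 0.0732, 0.1031]
ee_rot: [0.112, -3.139, 0.001]
force: [2.2, -4.8, -4.4]
width: 0.17
gripper_force: 45.0
clock: 8.48
position: [0.5105, 0.0731, 0.0979]
ee_rot: [0.112, -3.138, 0.001]
force: [1.4, -4.7, -6.0]
width: 0.171
gripper_force: 45.0
clock: 8.72
position: [0.5104, 0.0736, 0.0928]
ee_rot: [0.112, -3.138, 0.001]
force: [1.7, -4.4, -9.5]
width: 0.172
gripper_force: 45.0
```

```bash
python3 -m creep '1 0 0 .3 0 0 0;1 0 0 .3 0 0 0'
python3 -m creep '1 0 0 .3 0 0 0;1 0 0 .3 0 0 0'
python3 -m creep '1 0 0 .3 0 0 0;1 0 0 .3 0 0 0'
```

```text
clock: 8.98
position: [0.5107, 0.0741, 0.0904]
ee_rot: [0.113, -3.139, -0.0]
force: [0.3, -2.7, -7.4]
width: 0.168
gripper_force: 45.0
clock: 9.22
position: [0.5119, 0.0741, 0.0883]
ee_rot: [-0.113, 3.138, 0.001]
force: [0.7, -1.6, 1.4]
width: 0.17
gripper_force: 45.0
clock: 9.48
position: [0.5154, 0.0744, 0.088]
ee_rot: [-0.112, 3.13, 0.003]
force: [1.1, -2.1, 26.7]
width: 0.17
gripper_force: 45.0
```

```bash
python3 -m creep '1 0 0 -.3 0 0 0;1 0 0 -.3 0 0 0'
python3 -m creep '4 0 0 0 0 0 0;4 0 0 0 0 0 0;4 0 0 0 0 0 0;4 0 0 -4 0 0 0;4 0 0 -8 0 0 0'
python3 -m creep '4 0 0 -5 0 0 0;4 0 -5 -9 0 0 0;4 0 -10 -9 0 0 0;4 0 -10 -9 0 0 0;4 0 -10 -9 0 0 0'
python3 - <<'E'
from h import *
print(telemetry.observe()["position"])
I=vision.camera_info("wrist");a=vision.get_image("wrist")[:,:,::-1];cv2.imwrite("pics/wT.png",a); np.save("wT.npy",I)
cv2.imwrite("pics/s2.png",vision.get_image("scene")[:,:,::-1])
E
```

```text
clock: 9.72
position: [0.5116, 0.0741, 0.0881]
ee_rot: [-0.113, 3.138, 0.001]
force: [1.1, -1.7, 11.6]
width: 0.17
gripper_force: 45.0
clock: 10.35
position: [0.5104, 0.0737, 0.1682]
ee_rot: [0.113, -3.138, 0.001]
force: [1.4, 0.4, 0.1]
width: 0.437
gripper_force: 0.0
clock: 10.98
position: [0.5179, -0.0255, 0.2574]
ee_rot: [0.112, -3.139, -0.001]
force: [-0.7, 1.0, -0.7]
width: 0.435
gripper_force: 0.0
[ 0.51788785 -0.02553683  0.25735639]
```

View pics/wT.png

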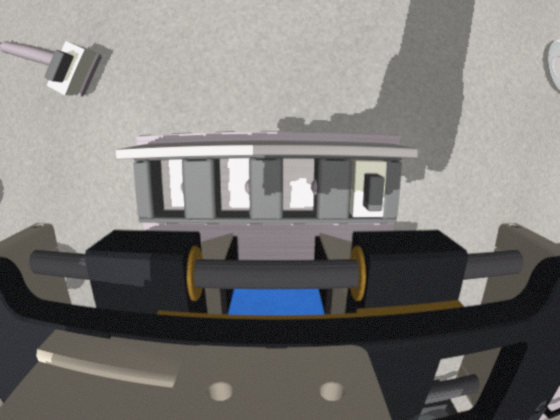

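The wrist shows A deep in slot 1 at (372,190). B is at (68,68), next to the spatula's handle.

```bash
python3 -m creep '5 1.5 -6 0 0 0 0;5 3 -12 0 0 0 0;5 5 -18 0 0 0 0;5 6.5 -23 0 0 0 0;5 6.5 -26 0 0 0 0'
python3 -m creep '5 0 0 0 0 0 0;5 0 0 0 0 0 0;5 0 0 0 0 0 0'
python3 - <<'E'
from h import *
I=np.load("wT.npy",allow_pickle=True).item();a=np.ascontiguousarray(cv2.imread("pics/wT.png")[:,:,::-1])
k=tab(a,I,372,185,z=.086); print("A",k,slot(1,0))
I=vision.camera_info("wrist");a=vision.get_image("wrist");cv2.imwrite("pics/wB.png",a[:,:,::-1]); np.save("wB.npy",I)
p=proj(I,[.389,-.293,.074],True);print(p,telemetry.observe()["position"])
try: print(tab(a,I,*p))
except Exception as e: print(e)
E
```

```text
clock: 11.7
position: [0.4709, -0.2919, 0.2575]
ee_rot: [0.11, -3.139, 0.0]
force: [0.5, 0.5, 0.4]
width: 0.547
gripper_force: 0.0
clock: 12.08
position: [0.4725, -0.2882, 0.2575]
ee_rot: [0.117, -3.139, -0.001]
force: [-0.3, 0.9, -0.3]
width: 0.546
gripper_force: 0.0
A (np.int32(0), array([   0,    0,   90,   90, 7598], dtype=int32), 0.504032958984375, 0.07201188659667969, 97.47086334228516, 93.51173400878906, -83.65620422363281) [0.51094394 0.07441025 0.        ]
[277.22709097 106.0930463 ] [ 0.47248903 -0.28845466  0.25763171]
(np.int32(0), array([   0,    0,   90,   90, 8099], dtype=int32), 0.38768862915039065, -0.2938114318847656, 88.957275390625, 87.63573455810547, 4.328308582305908)
```

View pics/wB.png

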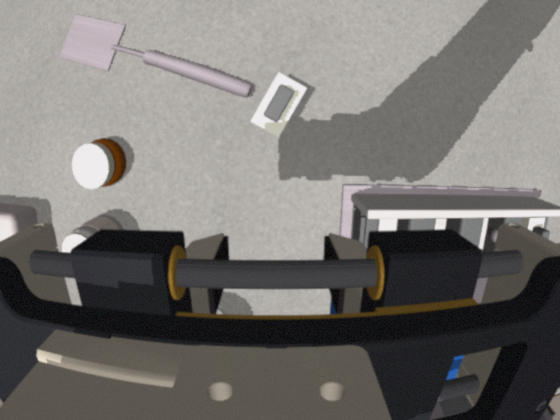

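B stands at (279,102) with a lit grey tab, about 8 mm from the spatula's handle end at (250,89).

```bash
sed -i 's/dbg=None):/dbg=None,th=85):/;s/g<85/g<th/' h.py; python3 - <<'E'
from h import *
I=np.load("wB.npy",allow_pickle=True).item();a=np.ascontiguousarray(cv2.imread("pics/wB.png")[:,:,::-1])
g=cv2.cvtColor(a,cv2.COLOR_RGB2GRAY);print(g[84:122:3,262:298:3])
for th in(115,130,145): print(tab(a,I,279,102,th=th,w=18))
print("handle end",hit(I,250,89,.01,True))
I=np.load("wT.npy",allow_pickle=True).item();a=np.ascontiguousarray(cv2.imread("pics/wT.png")[:,:,::-1])
print(tab(a,I,377,192,z=.086,w=20))
E
```

```text
[[175 170 169 215 237 238 207 211 231 233 238 238]
 [172 173 181 236 237 223 134 135 127 173 213 235]
 [170 170 222 237 238 149 136 138 137 131 137 198]
 [175 187 237 237 217 136 139 141 136 138 125 186]
 [173 230 237 235 143 138 141 138 138 132 150 197]
 [204 237 238 196 137 139 140 139 140 120 189 224]
 [234 239 230 132 139 138 140 139 129 173 200 237]
 [237 239 170 143 140 140 136 135 123 192 232 232]
 [238 227 135 142 140 138 137 122 179 202 238 179]
 [237 163 140 142 139 138 136 139 191 231 230 118]
 [234 137 140 141 139 137 120 187 205 237 150 117]
 [237 224 147 131 138 132 153 194 234 220 113 109]
 [237 238 238 213 140 141 224 197 218 131 113 108]]
(np.int32(0), array([   0,    0,   36,   36, 1273], dtype=int32), 0.38428042602539064, -0.29214569091796877, 34.6192741394043, 33.93605422973633, 4.4016194343566895)
(np.int32(0), array([   0,    0,   36,   36, 1187], dtype=int32), 0.38427716064453127, -0.29214599609375, 34.625484466552734, 33.92303466796875, 4.380024433135986)
(np.int32(1), array([  4,   1,  29,  35, 539], dtype=int32), 0.38550811767578125, -0.2915362854003906, 34.77661895751953, 15.172098159790039, -24.18243408203125)
handle end [ 0.36736682 -0.32603176  0.01      ]
(np.int32(0), array([   0,    0,   40,   40, 1363], dtype=int32), 0.5090018920898437, 0.07513374328613281, 43.47875213623047, 40.333038330078125, -84.69181299209595)
```

```bash
python3 - <<'E'
from h import *
print(move([.3855,-.2915,.15],down(np.radians(65.8))))
E
```

```text
(array([ 8.7 ,  0.33, 10.76]), array([ 0. , -0. , 28.4]))
```

```bash
python3 -m creep '5 4 0.3 4 0 0 10;5 8.7 0.3 9 0 0 20;5 8.7 0.3 10.8 0 0 28.4;5 8.7 .3 10.8 0 0 28.4;5 8.7 .3 10.8 0 0 28.4'
python3 -m creep '5 0 0 0 0 0 0;5 0 0 0 0 0 0;5 0 0 0 0 0 0'
python3 - <<'E'
from h import *
print(move([.3855,-.2915,.0745],down(np.radians(65.8))))
E
```

```text
clock: 12.75
position: [0.3864, -0.2932, 0.1507]
ee_rot: [0.653, 3.071, -0.001]
force: [0.2, 0.0, 0.4]
width: 0.541
gripper_force: 0.0
clock: 13.12
position: [0.3853, -0.2933, 0.15]
ee_rot: [0.66, 3.071, -0.0]
force: [0.5, 0.3, -1.1]
width: 0.541
gripper_force: 0.0
(array([0.06, 0.17, 7.55]), array([ 0. ,  0. , -0.1]))
```

```bash
python3 -m creep '5 0 0.15 4 0 0 0;5 0 0.15 7.5 0 0 0;5 0 0.15 7.5 0 0 0;1 0 0.15 7.5 0 0 0;1 0 0.15 7.5 0 0 0' 45
python3 -m creep '1 0 0 0 0 0 0;1 0 0 0 0 0 0;1 0 0 0 0 0 0;1 0 0 -4 0 0 0;1 0 0 -8 0 0 0' 45
python3 -m creep '1 0 0 -2 0 0 -10;1 0 0 -2 0 0 -20;1 0 0 -2 0 0 -28.3;1 0 0 -2 0 0 -28.3;1 0 0 -2 0 0 -28.3'
python3 - <<'E'
from h import *
print(move(slot(4,.19),down(np.radians(94.15))))
E
```

```text
clock: 13.75
position: [0.3864, -0.2924, 0.076]
ee_rot: [0.661, 3.069, -0.001]
force: [0.7, -0.4, 0.5]
width: 0.377
gripper_force: 0.0
clock: 14.38
position: [0.385, -0.2916, 0.1553]
ee_rot: [-0.661, -3.069, -0.0]
force: [1.2, -0.1, -1.6]
width: 0.176
gripper_force: 45.0
clock: 15.0
position: [0.3854, -0.2918, 0.1746]
ee_rot: [0.104, -3.14, -0.0]
force: [-0.4, -0.6, -2.0]
width: 0.172
gripper_force: 45.0
(array([-15.09,  13.51,  -1.54]), array([ 0. , -0. , -0.3]))
```

```bash
python3 -m creep '1 -3 4 -1.5 0 0 -.3;1 -7 8 -1.5 0 0 -.3;1 -11 11 -1.5 0 0 -.3;1 -15.1 13.5 -1.5 0 0 -.3;1 -15.1 13.5 1.4 0 0 -.3'
python3 -m creep '1 0 0 0 0 0 0;1 0 0 0 0 0 0;1 0 0 0 0 0 0;1 0 0 0 0 0 0'
python3 - <<'E'
from h import *
print(move(slot(4,.16),down(np.radians(94.15))))
I=vision.camera_info("wrist");np.save("wU.npy",I);a=vision.get_image("wrist")[:,:,::-1];cv2.imwrite("pics/wU.png",cv2.resize(a[40:290,120:440],(768,600)))
E
```

```text
clock: 15.62
position: [0.5316, -0.1433, 0.1616]
ee_rot: [-0.123, 3.134, 0.0]
force: [-0.6, -0.0, -2.7]
width: 0.17
gripper_force: 45.0
clock: 16.12
position: [0.527, -0.1471, 0.1615]
ee_rot: [-0.116, 3.138, -0.0]
force: [0.4, 0.0, -2.1]
width: 0.168
gripper_force: 45.0
(array([-0.01,  0.01,  0.15]), array([-0. ,  0.1,  0.1]))
```

View pics/wU.png

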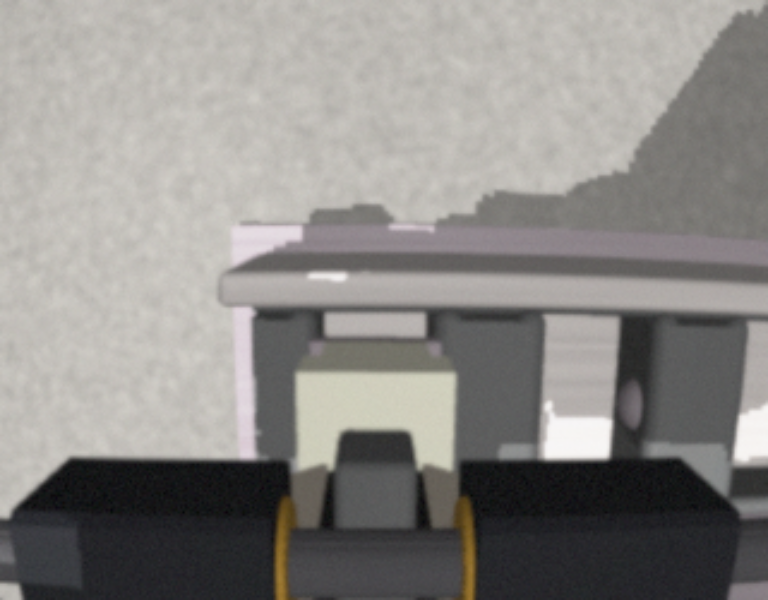

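B hangs over slot 4, whose mouth is at crop x 320–432. The panel's front edge is at row 275.

```bash
python3 - <<'E'
from h import *
I=np.load("wU.npy",allow_pickle=True).item();s0=telemetry.observe();r=R.from_rotvec(s0["ee_rot"])
f=lambda x,y,z:np.round(1000*r.inv().apply(hit(I,120+(x+.5)/2.4-.5,40+(y+.5)/2.4-.5,z,True)-s0["position"]),1)
print("mouth",f(322,325,.05),f(430,325,.05),"panel front",f(380,274,.085),"cas edges",f(296,372,s0["position"][2]-.0253),f(456,372,s0["position"][2]-.0253),"panel end",f(219,274,.085))
print(s0["position"])
E
```

```text
mouth [ 27.  -17.  111.3] [ 27.   17.6 111.3] panel front [46.6  1.3 76.3] cas edges [ 30.7 -16.7  25.3] [30.7 17.1 25.3] panel end [ 47.  -42.9  76.3]
[ 0.52693109 -0.14700067  0.16137054]
```

```bash
python3 -m creep '1 -.08 .02 1.2 0 0 0;1 -.08 .02 2.6 0 0 0;1 -.08 .02 4.0 0 0 0;1 -.08 .02 4.6 0 0 0;1 -.08 .02 4.6 0 0 0'
python3 -m creep '1 0 0 .5 0 0 0;1 0 0 .5 0 0 0'
python3 -m creep '1 0 0 .5 0 0 0;1 0 0 .5 0 0 0'
python3 -m creep '1 0 0 .5 0 0 0;1 0 0 .5 0 0 0'
```

```text
clock: 16.8
position: [0.5273, -0.1473, 0.1141]
ee_rot: [0.117, -3.139, 0.001]
force: [0.4, -4.1, -2.5]
width: 0.169
gripper_force: 45.0
clock: 17.05
position: [0.5278, -0.147, 0.1098]
ee_rot: [-0.117, 3.139, -0.001]
force: [0.9, -3.8, -2.4]
width: 0.17
gripper_force: 45.0
clock: 17.3
position: [0.5278, -0.147, 0.1046]
ee_rot: [-0.117, 3.139, -0.001]
force: [1.7, -6.2, -4.1]
width: 0.172
gripper_force: 45.0
clock: 17.55
position: [0.5277, -0.1471, 0.0995]
ee_rot: [-0.117, 3.139, -0.001]
force: [1.0, -6.1, -3.9]
width: 0.165
gripper_force: 45.0
```

```bash
python3 -m creep '1 0 0 .5 0 0 0;1 0 0 .5 0 0 0'
python3 -m creep '1 0 0 .5 0 0 0;1 0 0 .5 0 0 0'
python3 -m creep '1 0 0 .4 0 0 0;1 0 0 .4 0 0 0'
python3 -m creep '1 0 0 .2 0 0 0;1 0 0 .2 0 0 0'
```

```text
clock: 17.8
position: [0.5274, -0.1466, 0.0941]
ee_rot: [0.118, -3.139, 0.0]
force: [1.8, -4.8, -10.0]
width: 0.172
gripper_force: 45.0
clock: 18.05
position: [0.5276, -0.1462, 0.0895]
ee_rot: [0.118, -3.139, -0.0]
force: [1.1, -3.5, -3.5]
width: 0.171
gripper_force: 45.0
clock: 18.3
position: [0.5317, -0.1461, 0.0891]
ee_rot: [-0.119, 3.131, -0.0]
force: [1.1, -0.3, 26.5]
width: 0.173
gripper_force: 45.0
clock: 18.55
position: [0.5334, -0.1461, 0.0889]
ee_rot: [-0.119, 3.127, -0.0]
force: [-0.6, 1.2, 43.7]
width: 0.172
gripper_force: 45.0
```

```bash
python3 -m creep '1 0 0 -.6 0 0 0;1 0 0 -.6 0 0 0'
python3 -m creep '4 0 0 0 0 0 0;4 0 0 0 0 0 0;4 0 0 0 0 0 0;4 0 0 -4 0 0 0;4 0 0 -8 0 0 0'
python3 -m creep '4 0 2 -5 0 0 0;4 0 5 -9 0 0 0;4 0 10 -9 0 0 0;4 0 10 -9 0 0 0;4 0 10 -9 0 0 0'
python3 - <<'E'
from h import *
print(telemetry.observe()["position"])
I=vision.camera_info("wrist");a=vision.get_image("wrist")[:,:,::-1];np.save("wV.npy",I);cv2.imwrite("pics/wVf.png",a)
s=vision.get_image("scene")[:,:,::-1]
cv2.imwrite("pics/wV.png",np.hstack([cv2.resize(a[110:240,100:440],(480,300)),cv2.resize(s[180:290,235:345],(300,300))]))
print(move(pf(-.06,0,.16),down(np.radians(94.15))))
E
```

```text
clock: 18.8
position: [0.528, -0.1464, 0.0901]
ee_rot: [-0.118, 3.138, -0.0]
force: [2.2, -4.5, 1.3]
width: 0.173
gripper_force: 45.0
clock: 19.42
position: [0.5269, -0.1461, 0.1701]
ee_rot: [0.118, -3.137, -0.001]
force: [1.7, 0.3, -0.2]
width: 0.438
gripper_force: 0.0
clock: 20.05
position: [0.5197, -0.0468, 0.2594]
ee_rot: [0.119, -3.139, 0.0]
force: [-0.6, -0.2, 0.0]
width: 0.436
gripper_force: 0.0
[ 0.51974464 -0.0468207   0.25942605]
(array([10.69,  1.17,  9.94]), array([-0. , -0. ,  0.1]))
```

View pics/wV.png

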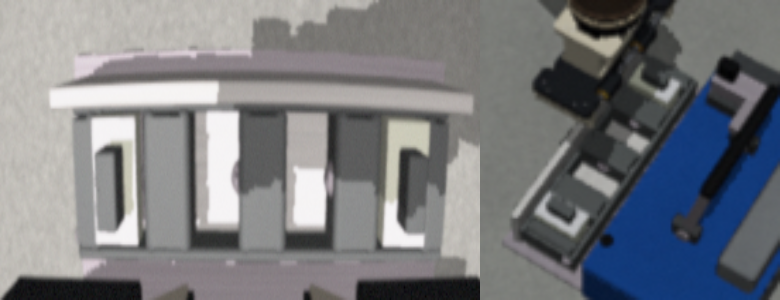

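Both cassettes sit level in slots 1 and 4, in both views. Next I push the drawer.

```bash
python3 -m creep '0 4 1.2 0 0 0 0;0 8 1.2 2 0 0 0;0 10.7 1.2 8 0 0 0;0 10.7 1.2 14 0 0 0;0 10.7 1.2 18.1 0 0 0' 20
python3 -m creep '0 0 0 0 0 0 0;0 0 0 0 0 0 0;0 0 0 0 0 0 0'
python3 - <<'E'
from h import *
print(move(pf(0,0,.078),down(np.radians(94.15))))
E
```

```text
clock: 20.78
position: [0.4113, -0.0439, 0.0768]
ee_rot: [0.115, -3.138, 0.001]
force: [0.0, -0.2, 0.4]
width: 0.006
gripper_force: 0.0
clock: 21.15
position: [0.4138, -0.0429, 0.0803]
ee_rot: [-0.117, 3.136, 0.0]
force: [0.1, 0.1, 0.8]
width: 0.002
gripper_force: 0.0
(array([-5.84, -0.12,  0.25]), array([0. , 0.2, 0.1]))
```

```bash
python3 -m creep '0 -2 0 .2 0 0 0;0 -4 0 .2 0 0 0;0 -5 0 .2 0 0 0;0 -6 0 .2 0 0 0;0 -7 0 .2 0 0 0'
python3 -m creep '0 -1 0 0 0 0 0;0 -2 0 0 0 0 0;0 -3 0 0 0 0 0;0 -4 0 0 0 0 0;0 -5 0 0 0 0 0'
python3 -m creep '0 -.5 0 0 0 0 0;0 -1 0 0 0 0 0;0 -1 0 0 0 0 0'
python3 - <<'E'
from h import *
print(move(pf(.105,0,.078),down(np.radians(94.15))))
E
```

```text
clock: 21.78
position: [0.4822, -0.0375, 0.0769]
ee_rot: [0.118, -3.139, -0.0]
force: [-2.5, 0.2, 1.2]
width: 0.004
gripper_force: 1.1
clock: 22.4
position: [0.5328, -0.0339, 0.0767]
ee_rot: [0.118, -3.139, 0.0]
force: [-2.1, -0.5, 1.1]
width: 0.006
gripper_force: 1.1
clock: 22.78
position: [0.542, -0.033, 0.0766]
ee_rot: [0.118, -3.139, -0.0]
force: [-1.1, -1.0, -1.2]
width: 0.004
gripper_force: 0.9
(array([-3.48, -0.18, -0.15]), array([ 0. , -0. ,  0.2]))
```

```bash
python3 -m creep '0 -.5 0 -.1 0 0 0;0 -1 0 -.1 0 0 0;0 -1.5 0 -.1 0 0 0;0 -1.5 0 -.1 0 0 0'
python3 -m creep '0 -.5 0 0 0 0 0;0 -.5 0 0 0 0 0;0 -.5 0 0 0 0 0'
python3 -m creep '0 -.5 0 0 0 0 0;0 -.5 0 0 0 0 0;0 -.5 0 0 0 0 0'
```

```text
clock: 23.28
position: [0.5556, -0.0319, 0.0769]
ee_rot: [0.118, -3.136, -0.0]
force: [-4.5, -1.1, -2.6]
width: 0.008
gripper_force: 2.4
clock: 23.65
position: [0.5558, -0.0319, 0.0766]
ee_rot: [0.116, -3.128, -0.002]
force: [-21.8, -2.0, 13.5]
width: 0.006
gripper_force: 11.0
clock: 24.02
position: [0.5558, -0.0319, 0.0761]
ee_rot: [0.115, -3.119, -0.003]
force: [-38.6, -1.3, 26.4]
width: 0.003
gripper_force: 19.4
```

```bash
python3 -m creep '0 1.5 0 0 0 0 0;0 5 0 0 0 0 0;0 9 0 -3 0 0 0;0 9 0 -9 0 0 0;0 9 0 -15 0 0 0'
python3 -m creep '0 0 0 0 0 0 0;0 0 0 0 0 0 0'
python3 - <<'E'
from h import *
I=vision.camera_info("wrist");a=vision.get_image("wrist")[:,:,::-1];np.save("wX.npy",I);cv2.imwrite("pics/wX.png",a)
s=vision.get_image("scene")[:,:,::-1];cv2.imwrite("pics/s3.png",s)
cv2.imwrite("pics/X.png",np.hstack([cv2.resize(a[60:260,60:500],(480,218)),cv2.resize(s[180:310,260:390],(218,218))]))
E
```

```text
clock: 24.65
position: [0.4775, -0.0377, 0.2298]
ee_rot: [-0.118, 3.137, 0.0]
force: [2.2, 0.6, -0.5]
width: 0.002
gripper_force: 0.0
clock: 24.9
position: [0.4778, -0.0376, 0.228]
ee_rot: [-0.119, 3.137, 0.001]
force: [0.0, 1.6, -0.4]
width: 0.005
gripper_force: 0.0
```

View pics/X.png

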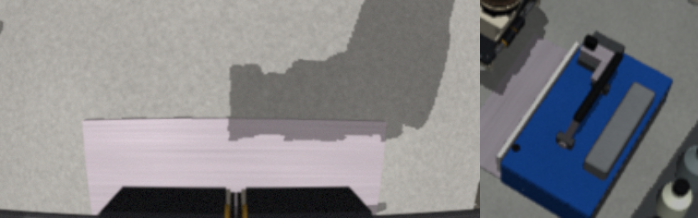

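The drawer looks home in both views: the panel lies against the canopy, at about (540,100) in the right-hand crop. I'll confirm it numerically from the scene picture and locate the knob and handle.

```bash
python3 - <<'E'
from h import *
J=vision.camera_info("scene");s=cv2.imread("pics/s3.png")[:,:,::-1].astype(np.uint8)
hsv=cv2.cvtColor(np.ascontiguousarray(s),cv2.COLOR_RGB2HSV)
for n in("s2","s3"):
  im=cv2.imread(f"pics/{n}.png").astype(np.float32)
  for y in(-.12,-.06,0,.05):
    xs=np.arange(-.03,.15,.002) if n=="s3" else np.arange(-.02,.03,.002)
    pts=np.array([proj(J,pf(x,y,.085)) for x in xs],np.float32)
    v=cv2.remap(im,pts[None,:,0],pts[None,:,1],cv2.INTER_LINEAR)[0]
    w=(v.min(1)>175) if 1 else 0
    print(n,y,"white x mm",np.round(xs[w]*1000).astype(int), "blue from",np.round(xs[(v[:,0]>v[:,2]+50)][:1]*1000))
# blue canopy top mask corners
m=((hsv[...,0]>105)&(hsv[...,0]<125)&(hsv[...,1]>150)).astype(np.uint8)
n,l,st,c=cv2.connectedComponentsWithStats(m);ok=[i for i in range(1,n) if st[i,4]>1500];print(st[ok])
# dark blob near knob
g=cv2.cvtColor(np.ascontiguousarray(s),cv2.COLOR_RGB2GRAY);k=proj(J,pf(.155,.115,.197));print("knob predicted px",k)
u,v=k.astype(int);print(g[v-12:v+13:1,u-14:u+15:1])
E
```

```text
s2 -0.12 white x mm [] blue from []
s2 -0.06 white x mm [] blue from []
s2 0 white x mm [] blue from []
s2 0.05 white x mm [] blue from []
s3 -0.12 white x mm [] blue from [128.]
s3 -0.06 white x mm [] blue from [112.]
s3 0 white x mm [] blue from [112.]
s3 0.05 white x mm [100] blue from [112.]
[[  41   26   69   69 2821]
 [ 273  210  101  108 4370]]
knob predicted px [328.8133517  203.75859861]
[[121 121 120 121 121 122 117 118 117 118 118 118 118 115 115 117 116 119
  118 118 119 119 119 119 121 121 120 119 120]
 [120 120 119 123 124 120 117 118 121 119 117 118 117 117 116 118 118 118
  118 116 118 118 121 120 122 121 119 120 121]
 [119 117 118 120 120 119 118 118 120 118 119 118 118 119 119 119 120 117
  117 118 120 120 120 121 123 120 121 122 121]
 [119 121 120 119 118 116 115 116 117 117 118 117 118 119 119 120 119 118
  118 118 119 120 118 120 124 122 121 122 122]
 [120 122 120 117 117 119 117 117 118 118 117 119 119 119 120 120 120 119
  119 119 119 118 118 121 121 122 122 124 122]
 [122 122 119 119 118 117 118 118 118 117 117 119 120 120 121 120 120 120
  119 120 118 118 121
[... 1625 characters left out ...]
 63  87 106 118 124 108  82  72  98 122 127 127
  127 127 129 128 129 105  89  68  53  46  45]
 [179 130  70  48  50  55  57  60  64  88 111 126 126 126 127 127 125 126
  126 126 127 128 130 129 131 101  54  27  22]
 [156  85  49  47  53  60  57  57  56  61  71 103 114 127 129 127 128 126
  127 126 126 127 129 131 131 108  43  13  12]
 [ 95  52  48  51  53  62  57  56  56  56  58  62  74 104 116 128 130 129
  128 127 127 126 128 129 118  63  19  11  11]
 [ 68  47  52  54  49  53  54  55  55  54  56  56  56  58  76 107 119 130
  129 129 127 129 128 125  83  31  11  15  12]
 [ 51  49  52  49  40  45  50  56  55  52  56  55  56  54  56  60  79 110
  121 132 130 128 127 109  46  13  11  13  13]]
```

```bash
python3 - <<'E'
from h import *
J=vision.camera_info("scene")
im=cv2.imread("pics/s3.png").astype(np.float32)
def prof(im,J,y,xs,z):
    pts=np.array([proj(J,pf(x,y,z)) for x in xs],np.float32)
    return cv2.remap(im,pts[None,:,0],pts[None,:,1],cv2.INTER_LINEAR)[0]
xs=np.arange(.08,.124,.004);print(np.round(xs*1000))
for y in(-.12,-.06,0,.05): print(y,prof(im,J,y,xs,.085)[:,1].astype(int))
im0=cv2.imread("pics/scene0.png").astype(np.float32)
xs=np.arange(-.024,.02,.004);print(np.round(xs*1000))
for y in(-.12,-.06,0,.05): print("initial",y,prof(im0,J,y,xs,.085)[:,1].astype(int))
d=hit(J,326,203.3,.197)[:2]-M0;print("knob in panel frame",d@PX,d@PY,hit(J,326,203.3,.197))
# side view handle bar: black bar
K=vision.camera_info("side");b=cv2.imread("pics/side0.png")
for z,x in((.2585,.19),):
    print("bar ends predicted side px",proj(K,pf(x,-.07,z)),proj(K,pf(x,.07,z)),proj(K,pf(x,.0,z)))
g=cv2.cvtColor(b,cv2.COLOR_BGR2GRAY);print(g[140:162,285:310:6].T)
print(g[150,262:325])
E
```

```text
[ 80.  84.  88.  92.  96. 100. 104. 108. 112. 116. 120.]
-0.12 [125 123 124 120 147 172 127  59  23  11  12]
-0.06 [123 122 124 122 155 175 135  63  52  56  56]
0 [123 122 121 126 154 173 134  66  53  57  58]
0.05 [127 125 122 124 157 178 135  68  51  56  57]
[-24. -20. -16. -12.  -8.  -4.   0.   4.   8.  12.  16.]
initial -0.12 [113 113 113 112 112 112 135 162 124  69  57]
initial -0.06 [114 114 113 114 114 116 141 164 124  66  59]
initial 0 [112 111 112 111 110 105 141 166 128  67  56]
initial 0.05 [112 111 110 111 111 113 142 166 129  71  59]
knob in panel frame 0.1462926447029708 0.11152210064621501 [0.60993845 0.08211657 0.197     ]
bar ends predicted side px [315.0577782  155.01053173] [269.39857334 152.84970414] [292.19392465 153.92849699]
[[131 131 133 135 145 150 153 128  73  36  29  21  51  98 126 128 128 128
  127 127 127 130]
 [115 131 132 137 148 158 160 139  91  39  25  16  42  83 114 125 132 130
  133 129 129 129]
 [142 140 141 142 140 142 142 132  95  49  22  25  23  69 116 131 136 137
  135 136 137 138]
 [141 139 142 141 144 140 139 134 111  61  20  26  22  50  94 110 109 103
  104 104 104 101]
 [ 53  19  13  11  16  42  83 103  91  55  26  15  18  75 145 176 170 147
  128 124 123 116]]
[ 43  51  50  42  44  40  22  21  26   4   6  15  20  16  17  22  23  16
  10  26  14  22  20  29  20  19  27  24  18  25  31  27  23  25  22  22
  15  21  25  31  21  20  31  27  32  31  28  26  29  33  33  40  30  43
  43  53  90 124 139 143 143 141 143]
```

```bash
python3 - <<'E'
from h import *
J=vision.camera_info("scene");K=vision.camera_info("side")
def tri(a,b):
    (o1,d1),(o2,d2)=ray(J,*a),ray(K,*b)
    A=np.c_[d1,-d2];t=np.linalg.lstsq(A,o2-o1,rcond=None)[0];p,q=o1+t[0]*d1,o2+t[1]*d2;return (p+q)/2,np.linalg.norm(p-q)
im=cv2.imread("pics/s3.png");sd=vision.get_image("side")[:,:,::-1];cv2.imwrite("pics/side3.png",sd)
# black pixels in scene near bar
def blob(img,box,th=32):
    u0,v0,u1,v1=box;g=cv2.cvtColor(img[v0:v1,u0:u1],cv2.COLOR_BGR2GRAY);n,l,st,c=cv2.connectedComponentsWithStats((g<th).astype(np.uint8))
    out=[]
    for i in range(1,n):
        if st[i,4]>15:
            ys,xs=np.where(l==i);r=cv2.minAreaRect(np.c_[xs+u0,ys+v0].astype(np.float32));out.append((int(st[i,4]),np.round(r[0],1),np.round(r[1],1),round(r[2],1)))
    return out
print("scene",blob(im,(300,195,360,270)))
print("side",blob(np.ascontiguousarray(sd),(235,140,335,205)))
print("pred knob side",proj(K,pf(.146,.1115,.197)),"scene bar pred",proj(J,pf(.180,0,.2585)),"side bar pred",proj(K,pf(.180,0,.2585)))
np.save("d.npy",0)
E
```

```text
scene [(51, array([325.5, 205. ]), array([7.2, 6.7]), 26.6), (363, array([329.6, 233.5]), array([11. , 53.3]), 36.0), (27, array([322.5, 219. ]), array([10.7,  2.2]), 26.6)]
side [(17, array([311.2, 142. ]), array([5.2, 3.8]), 36.9), (56, array([295.4, 151.5]), array([ 4.8, 17. ]), 75.1), (20, array([332.5, 150. ]), array([4., 3.]), 90.0), (16, array([237.1, 168.8]), array([6.3, 3.1]), 26.6), (92, array([281.5, 177.9]), array([18.2, 23.4]), 72.5), (105, array([251.2, 173.1]), array([32.2,  8.9]), 9.0), (34, array([313.7, 175.7]), array([21.2,  3.1]), 12.1), (57, array([295.5, 182.5]), array([9., 7.]), -0.0)]
pred knob side [254.58176477 176.71979955] scene bar pred [319.20070658 224.6256243 ] side bar pred [292.08590904 155.43199709]
```

```bash
cat >> h.py <<'E'
def tri(a,b):
    J=vision.camera_info("scene");K=vision.camera_info("side")
    (o1,d1),(o2,d2)=ray(J,*a),ray(K,*b)
    t=np.linalg.lstsq(np.c_[d1,-d2],o2-o1,rcond=None)[0];p,q=o1+t[0]*d1,o2+t[1]*d2;return (p+q)/2,np.linalg.norm(p-q)
def inpf(p): d=np.asarray(p)[:2]-M0; return np.round(1000*np.r_[d@PX,d@PY,p[2]],1)
E
python3 - <<'E'
from h import *
p,e=tri((329.6,233.5),(292.5,150.6));print(inpf(p),e)
J=vision.camera_info("scene")
for q in((346.5,213),(314.5,254)): print(inpf(hit(J,*q,.2585)))
print(inpf(hit(J,329.6,233.5,.2585)),inpf(hit(J,329.6,233.5,.24)))
im=cv2.imread("pics/s3.png");hsv=cv2.cvtColor(im,cv2.COLOR_BGR2HSV)
m=((hsv[...,0]>105)&(hsv[...,0]<125)&(hsv[...,1]>150)).astype(np.uint8)
# canopy edges at z=.11
for y in(-.15,-.1,-.05,0,.05):
    xs=np.arange(.08,.36,.001);q=np.array([proj(J,pf(x,y,.11)) for x in xs],np.float32)
    v=cv2.remap(m.astype(np.float32),q[None,:,0],q[None,:,1],cv2.INTER_LINEAR)[0]>.5;print(y,"canopy x",xs[v][0],xs[v][-1])
for x in(.15,.2,.25,.29):
    ys=np.arange(-.22,.22,.001);q=np.array([proj(J,pf(x,y,.11)) for y in ys],np.float32)
    v=cv2.remap(m.astype(np.float32),q[None,:,0],q[None,:,1],cv2.INTER_LINEAR)[0]>.5;print(x,"canopy y",ys[v][0],ys[v][-1])
E
```

```text
[221.6  -2.9 252.3] 0.006383773196856148
[231.4  81.5 258.5]
[218.  -93.4 258.5]
[222.3  -9.4 258.5] [219.   -0.4 240. ]
-0.15 canopy x 0.11600000000000003 0.3140000000000002
-0.1 canopy x 0.11500000000000003 0.3140000000000002
-0.05 canopy x 0.11700000000000003 0.3140000000000002
0 canopy x 0.11600000000000003 0.3140000000000002
0.05 canopy x 0.11700000000000003 0.3140000000000002
0.15 canopy y -0.20199999999999999 0.09500000000000028
0.2 canopy y -0.20199999999999999 0.16600000000000034
0.25 canopy y -0.20099999999999998 0.16600000000000034
0.29 canopy y -0.20199999999999999 0.16700000000000034
```

Canopy, knob and bar agree. The press origin lies at (0.1155,−0.003) in my panel frame, the drawer front is at press x −20 (home), and the bar is at press (106,0,258).

```bash
cat >> h.py <<'E'
def pr(x,y,z): return pf(.1155+x,-.003+y,z)   # press frame -> world
D=down(np.radians(94.15))
E
python3 - <<'E'
from h import *
print(move(pr(.03,.115,.25),D),telemetry.observe()["position"])
E
```

```text
(array([-14.1 ,  11.  ,  -2.36]), array([-0. , -0.1,  0.2])) [ 0.47677255 -0.03776663  0.22661566]
```

```bash
python3 -m creep '4 -2 3 -2.4 0 0 .2;4 -5 6 -2.4 0 0 .2;4 -9 9 -2.4 0 0 .2;4 -12 11 -2.4 0 0 .2;4 -14.1 11 -2.4 0 0 .2' 20
python3 -m creep '4 0 0 0 0 0 0;4 0 0 0 0 0 0;4 0 0 0 0 0 0'
python3 - <<'E'
from h import *
print(move(pr(.03,.115,.193),D))
I=vision.camera_info("wrist");a=vision.get_image("wrist");cv2.imwrite("pics/wK.png",a[:,:,::-1])
k=proj(I,pr(.03,.115,.197),True);print(k);g=cv2.cvtColor(a,cv2.COLOR_RGB2GRAY);u,v=k.astype(int);print(g[v-40:v+20:4,u-48:u+52:4])
E
```

```text
clock: 25.68
position: [0.6102, 0.0851, 0.2497]
ee_rot: [0.118, -3.137, -0.001]
force: [-1.1, -0.6, 0.1]
width: 0.434
gripper_force: 0.0
clock: 26.05
position: [0.6089, 0.082, 0.2516]
ee_rot: [0.112, -3.139, -0.0]
force: [-1.5, 0.1, -0.1]
width: 0.435
gripper_force: 0.0
(array([-0.03,  0.05,  5.86]), array([ 0. , -0. , -0.1]))
[276.70734544 233.47895615]
[[107 111 110  75  73  68  68  74  72  82  82  80  81  83  80  79  82  81
   77  75  74  73  79  75  73]
 [109 108 110  75  74  70  70  64  86 111 110 108 110 113 110 108 111 107
  102  72  71  69  74  71  70]
 [110 106 109  74  68  70  69  71 111 142 143 105  81  81  80  89 145 150
  131  74  76  72  74  75  76]
 [106 106 106  78  72  70  71  72 105 140 132  20  18   8  12   9 100 145
  132  73  76  73  73  75  73]
 [110 107 106 102  70  71  72  70 107 141 127  12  10   3  13  18  64 145
  133  72  76  73  75  75  74]
 [106 107 110 102  69  72  72  67 103 142 110  20  21  25  25  21  23 146
  131  73  71  72  74  74  70]
 [106 105 105 108  97  93 102  71 101 141 107  24  31  28  35  34  25 145
  128  72  72  72  69  75  75]
 [106 110 108 104 106 104 106  68 101 143 107  26  29  32  33  30  28 145
  128  74  73  73  98 109 111]
 [108 107 108 107 109 104 107 100 110 142 105  31  29  31  31  28  31 144
  124  74  72  74 105 114 112]
 [103 107 109 103 105 109 108 107 112 142 108  30  32  31  27  28  34 147
  122  72  92 111 111 113 109]
 [108 103  66  67  72  73  69 103 112 142 109  27  27  31  32  29  28 146
  118  73  99 109 109 106 107]
 [104  78  28  70  69  72  72 107 139 142 110  23  28  31  32  33  29 146
  118  71 113 110  26  83 104]
 [103  31  21  69  69  70  70 104 140 144 109  26  28  29  32  33  36 144
  114  72 111 113  23  38 103]
 [ 96  23  21  63  71  70  72  81 140 207 163  24  24  34  30  25  43 164
  116  74  95 112  17  19  99]
 [ 59  21  25  67  69  86 101  69 137 221 224 142 111 109 110 113 203 220
  131  75  92 111  17  17  67]]
```

```bash
python3 -m creep '4 .1 .3 2 0 0 0;4 .1 .3 4.5 0 0 0;4 .1 .3 5.8 0 0 0;1 .1 .3 5.8 0 0 0;1 .1 .3 5.8 0 0 0' 20
python3 -m creep '1 0 0 0 0 0 0;1 0 0 0 0 0 0;1 0 0 0 0 0 0'
python3 -m creep '1 0 1 0 0 0 0;1 0 2 0 0 0 0;1 0 3 0 0 0 0;1 0 4 0 0 0 0;1 0 4 0 0 0 0'
python3 -m creep '1 0 .3 0 0 0 0;1 0 .3 0 0 0 0'
```

```text
clock: 26.72
position: [0.6089, 0.0853, 0.1947]
ee_rot: [-0.112, 3.138, 0.0]
force: [0.5, -0.2, 0.1]
width: 0.267
gripper_force: 0.0
clock: 27.1
position: [0.609, 0.0853, 0.1947]
ee_rot: [-0.112, 3.138, 0.001]
force: [-0.3, 0.1, 5.7]
width: 0.17
gripper_force: 20.0
clock: 27.72
position: [0.6062, 0.1252, 0.1947]
ee_rot: [-0.112, 3.138, -0.0]
force: [-0.7, -1.7, 7.2]
width: 0.17
gripper_force: 20.0
clock: 27.98
position: [0.6062, 0.1254, 0.1947]
ee_rot: [-0.109, 3.138, -0.005]
force: [-0.0, -9.4, 7.8]
width: 0.172
gripper_force: 20.0
```

```bash
python3 -m creep '4 0 0 0 0 0 0;4 0 0 0 0 0 0;4 0 0 0 0 0 0;4 0 0 -4 0 0 0;4 0 0 -9 0 0 0'
python3 -m creep '4 0 0 -4 0 0 0;4 0 0 -8 0 0 0;4 0 0 -10 0 0 0;4 0 0 -10 0 0 0'
python3 - <<'E'
from h import *
s=telemetry.observe();print(s["joints"],s["position"])
print(move(pr(.106,.003,.38),down(np.radians(4.15))),move(pr(.106,.003,.38),down(np.radians(184.15))))
J=vision.camera_info("scene");a=vision.get_image("scene");cv2.imwrite("pics/s4.png",a[:,:,::-1])
g=cv2.cvtColor(a,cv2.COLOR_RGB2GRAY)
k=proj(J,pr(.03,.158,.197));print(k);u,v=k.astype(int);print((g[v-8:v+9:2,u-10:u+11:2]))
E
```

```text
clock: 28.6
position: [0.6045, 0.1285, 0.2836]
ee_rot: [0.113, -3.137, 0.001]
force: [0.6, 0.2, -0.2]
width: 0.434
gripper_force: 0.0
clock: 29.1
position: [0.6059, 0.1285, 0.3851]
ee_rot: [-0.113, 3.137, 0.002]
force: [-0.1, -0.2, 0.2]
width: 0.434
gripper_force: 0.0
[-0.51072702  0.35415861  0.31813926  1.38280843 -0.11043156  1.41904968
  1.4480813 ] [0.60591377 0.12851229 0.38505614]
(array([ -7.59, -15.81,   0.51]), array([ 0.2,  0.1, 90. ])) (array([ -7.59, -15.81,   0.51]), array([ -0.1,   0.2, -90. ]))
[332.26026768 193.70955423]
[[105  64  64  66  65  67  66  67  66  65  66]
 [ 64  66  66  65  67  65  66  65  68  68  67]
 [ 65  67  63  66  66  65  67  65  65  67  67]
 [ 64  65  65  63  43  59  66  66  68  65 111]
 [ 65  65  66  36   5   9  50  64  66  88 122]
 [ 64  65  65  20   3   8  11  50  68 117 120]
 [ 66  63  61  11   2   4   8  75 101 121 120]
 [ 67  66 102  72  19   4  19 122 114 118 120]
 [ 66  52  71 118 124  53  96 125 127 128 119]]
```

```bash
python3 -m creep '5 -2 -4 0 0 0 10;5 -4 -8 0 0 0 20;5 -6 -12 0 0 0 30;5 -7.6 -15.8 0 0 0 40;5 -7.6 -15.8 0 0 0 50'
python3 -m creep '5 0 0 0 0 0 10;5 0 0 0 0 0 20;5 0 0 0 0 0 30;5 0 0 0 0 0 40;5 0 0 0 0 0 40'
python3 -m creep '5 0 0 0 0 0 0;5 0 0 0 0 0 0;5 0 0 0 0 0 0'
python3 - <<'E'
from h import *
Q=down(np.radians(4.15))
print(move(pr(.106,.003,.38),Q),telemetry.observe()["joints"][6])
I=vision.camera_info("wrist");a=vision.get_image("wrist");cv2.imwrite("pics/wH.png",a[:,:,::-1])
g=cv2.cvtColor(a,cv2.COLOR_RGB2GRAY)
for y in(.04,.05,.06):
    xs=np.arange(.07,.15,.003);q=np.array([proj(I,pr(x,y,.267),True) for x in xs],np.float32)
    print(np.round(q[0]),np.round(q[-1]),np.c_[np.round(xs*1000),cv2.remap(g,q[None,:,0],q[None,:,1],cv2.INTER_LINEAR)[0]].astype(int).T)
E
```

```text
clock: 29.78
position: [0.6925, -0.0285, 0.3811]
ee_rot: [-1.241, -2.884, 0.006]
force: [0.6, 0.4, 0.7]
width: 0.542
gripper_force: 0.0
clock: 30.4
position: [0.6921, -0.0236, 0.3819]
ee_rot: [-2.138, -2.299, 0.003]
force: [-0.6, -0.7, -0.2]
width: 0.544
gripper_force: 0.0
clock: 30.78
position: [0.6924, -0.024, 0.3837]
ee_rot: [-2.139, -2.301, -0.0]
force: [0.8, 0.3, -0.5]
width: 0.545
gripper_force: 0.0
(array([0.03, 0.06, 0.37]), array([ 0., -0.,  0.])) 0.2977051625229558
[231. 161.] [330. 161.] [[ 70  73  76  79  82  85  88  91  94  97 100 103 106 109 112 115 118 121
  124 127 130 133 136 139 142 145 148]
 [116 115 113 113 117 116 114  78  74  39  26  28  37  30  30 115 116 118
   90  67 136 193 199 202 203 200 200]]
[231. 148.] [331. 148.] [[ 70  73  76  79  82  85  88  91  94  97 100 103 106 109 112 115 118 121
  124 127 130 133 136 139 142 145 148]
 [117 115 115 117 115 116 105  77  73  35  27  30  52  43  28 113 116 116
   74  63 138 193 198 198 198 199 196]]
[230. 135.] [331. 136.] [[ 70  73  76  79  82  85  88  91  94  97 100 103 106 109 112 115 118 121
  124 127 130 133 136 139 142 145 148]
 [117 115 114 114 114 115 116  75  75  40  28  31  40  45  27 114 115 115
   76  65 116 136 139 129 129 127 188]]
```

```bash
python3 -m creep '5 0 0 4 0 0 0;5 0 0 8 0 0 0;5 0 0 11 0 0 0;5 0 0 12 0 0 0;5 0 0 12 0 0 0' 8
python3 -m creep '1 0 0 0 0 0 0;1 0 0 0 0 0 0;1 0 0 0 0 0 0;1 0 0 0 0 0 0' 8
python3 - <<'E'
from h import *
Q=down(np.radians(4.15));s=telemetry.observe();print(move(pr(.106,.003,.261),Q))
for t in np.arange(0,1.5,.1):
    a=t-.15;print(round(t,2),np.round([-(.14*(np.sin(a)+np.sin(.15)))*100,(.14*(np.cos(.15)-np.cos(a)))*100],1))
E
```

```text
clock: 31.45
position: [0.6925, -0.024, 0.2639]
ee_rot: [-2.14, -2.3, 0.0]
force: [0.1, -0.5, 0.0]
width: 0.541
gripper_force: 0.0
clock: 31.95
position: [0.6923, -0.024, 0.2641]
ee_rot: [-2.14, -2.299, 0.0]
force: [-1.3, 1.1, 2.5]
width: 0.191
gripper_force: 8.0
(array([0.03, 0.08, 0.31]), array([-0., -0., -0.]))
0.0 [-0.  0.]
0.1 [-1.4 -0.1]
0.2 [-2.8 -0.1]
0.3 [-4.2  0. ]
0.4 [-5.6  0.3]
0.5 [-6.9  0.7]
0.6 [-8.2  1.2]
0.7 [-9.4  1.9]
0.8 [-10.6   2.7]
0.9 [-11.6   3.6]
1.0 [-12.6   4.6]
1.1 [-13.5   5.7]
1.2 [-14.2   6.9]
1.3 [-14.9   8.1]
1.4 [-15.4   9.4]
```

```bash
python3 -m creep '1 0 -1.4 -.1 0 0 0;1 0 -2.8 -.1 0 0 0;1 0 -4.2 0 0 0 0;1 0 -5.6 .3 0 0 0;1 0 -5.6 .3 0 0 0' 20
python3 -m creep '1 0 -1.3 .4 0 0 0;1 0 -2.6 .9 0 0 0;1 0 -3.8 1.6 0 0 0;1 0 -5.0 2.4 0 0 0;1 0 -6.0 3.3 0 0 0'
python3 -m creep '1 0 -1 1 0 0 0;1 0 -1.9 2.1 0 0 0;1 0 -2.6 3.3 0 0 0;1 0 -3.3 4.5 0 0 0;1 0 -3.3 4.5 0 0 0'
python3 -m creep '1 0 -.5 1.3 0 0 0;1 0 -.6 1.9 0 0 0;1 0 -.6 1.9 0 0 0'
python3 - <<'E'
from h import *
s=telemetry.observe();d=s["position"][:2]-pr(.085,.003,0)[:2];x=d@PX;z=s["position"][2]-.006-.12;print(x,z,np.hypot(x,z),"theta",np.arctan2(-x,z)+.15)
E
```

```text
clock: 32.58
position: [0.6362, -0.0277, 0.2615]
ee_rot: [-2.14, -2.299, -0.002]
force: [-3.8, 1.3, 6.5]
width: 0.19
gripper_force: 20.0
clock: 33.2
position: [0.5775, -0.0318, 0.2279]
ee_rot: [2.139, 2.299, 0.002]
force: [3.5, 2.2, 1.4]
width: 0.188
gripper_force: 20.0
clock: 33.83
position: [0.5434, -0.0344, 0.1812]
ee_rot: [-2.14, -2.3, 0.001]
force: [7.0, 3.0, -8.2]
width: 0.188
gripper_force: 20.0
clock: 34.2
position: [0.5369, -0.035, 0.1625]
ee_rot: [-2.14, -2.298, 0.002]
force: [3.2, 3.3, -6.1]
width: 0.19
gripper_force: 20.0
-0.1355664672411964 0.036506887659272985 0.14039593970918515 theta 1.4577450361664221
```

```bash
python3 -m creep '1 0 .1 -.6 0 0 0;1 0 .6 -1.9 0 0 0;1 0 1.3 -3.1 0 0 0;1 0 2.0 -4.3 0 0 0;1 0 2.9 -5.4 0 0 0'
python3 -m creep '1 0 1 -1 0 0 0;1 0 2.0 -1.9 0 0 0;1 0 3.2 -2.7 0 0 0;1 0 4.4 -3.4 0 0 0;1 0 5.7 -3.9 0 0 0'
python3 -m creep '1 0 1.3 -.4 0 0 0;1 0 2.7 -.7 0 0 0;1 0 4.1 -.8 0 0 0;1 0 5.5 -.7 0 0 0;1 0 6.9 -.6 0 0 0'
python3 -m creep '1 0 .4 0 0 0 0;1 0 .4 0 0 0 0;1 0 .4 0 0 0 0'
python3 - <<'E'
from h import *
s=telemetry.observe();d=s["position"][:2]-pr(.085,.003,0)[:2];x=d@PX;z=s["position"][2]-.006-.12;print(x,z,np.hypot(x,z),"theta",np.arctan2(-x,z)+.15)
E
```

```text
clock: 34.83
position: [0.5639, -0.0331, 0.2174]
ee_rot: [-2.137, -2.295, 0.007]
force: [-12.3, 2.4, 1.8]
width: 0.184
gripper_force: 20.0
clock: 35.45
position: [0.6226, -0.0297, 0.2585]
ee_rot: [-2.14, -2.297, 0.002]
force: [-9.0, 2.1, 7.8]
width: 0.189
gripper_force: 20.0
clock: 36.08
position: [0.6926, -0.0254, 0.2639]
ee_rot: [2.141, 2.298, -0.002]
force: [-5.9, -0.5, 5.2]
width: 0.187
gripper_force: 20.1
clock: 36.45
position: [0.6927, -0.0255, 0.2635]
ee_rot: [-2.139, -2.293, 0.009]
force: [-21.2, 0.2, 10.7]
width: 0.19
gripper_force: 20.0
0.02056655433010099 0.13753243370985557 0.13906168947330108 theta 0.001560286248537185
```

```bash
python3 -m creep '1 0 -.35 0 0 0 0;1 0 -.35 0 0 0 0'
python3 -m creep '5 0 0 0 0 0 0;5 0 0 0 0 0 0;5 0 0 0 0 0 0;5 0 0 -4 0 0 0;5 0 0 -9 0 0 0'
python3 -m creep '5 0 0 -3 0 0 0;5 0 0 -3 0 0 -10;5 0 0 -3 0 0 -20;5 0 0 -3 0 0 -30;5 0 0 -3 0 0 -40'
python3 -m creep '4 0 0 0 0 0 -10;4 0 0 0 0 0 -20;4 0 0 0 0 0 -30;4 0 0 0 0 0 -40;4 0 0 0 0 0 -50'
python3 -m creep '4 0 0 0 0 0 0;4 0 0 0 0 0 0'
python3 - <<'E'
from h import *
print(move([.6062,.1265,.26],D))
E
```

```text
clock: 36.7
position: [0.6924, -0.0254, 0.2636]
ee_rot: [2.142, 2.298, -0.002]
force: [-6.5, -2.0, 3.7]
width: 0.186
gripper_force: 20.0
clock: 37.33
position: [0.6926, -0.0236, 0.3528]
ee_rot: [-2.139, -2.299, 0.002]
force: [0.8, 0.1, 1.2]
width: 0.543
gripper_force: 0.0
clock: 37.95
position: [0.6932, -0.0239, 0.3828]
ee_rot: [1.216, 2.896, 0.0]
force: [0.2, 0.0, 0.7]
width: 0.544
gripper_force: 0.0
clock: 38.58
position: [0.6932, -0.024, 0.3827]
ee_rot: [-0.121, 3.139, -0.0]
force: [-0.5, -0.6, 0.3]
width: 0.437
gripper_force: 0.0
clock: 38.83
position: [0.6931, -0.024, 0.3827]
ee_rot: [-0.106, 3.14, 0.0]
force: [-0.6, 0.1, -0.4]
width: 0.436
gripper_force: 0.0
(array([ 7.65, 15.6 , 12.27]), array([ 0. ,  0. , -0.3]))
```

Move laterally first, then down beside the handle.

```bash
python3 -m creep '4 3 5 0 0 0 0;4 6 10 0 0 0 0;4 7.65 15.6 0 0 0 -.3;4 7.65 15.6 4 0 0 -.3;4 7.65 15.6 10 0 0 -.3'
python3 -m creep '4 0 0 0 0 0 0;4 0 0 0 0 0 0;4 0 0 0 0 0 0'
python3 - <<'E'
from h import *
print(move([.6062,.1255,.195],D))
I=vision.camera_info("wrist");a=vision.get_image("wrist");g=cv2.cvtColor(a,cv2.COLOR_RGB2GRAY)
k=proj(I,pr(.03,.158,.197),True);u,v=k.astype(int);print(k,g[v-40:v+20:6,u-48:u+52:4])
E
```

```text
clock: 39.45
position: [0.6064, 0.1277, 0.2835]
ee_rot: [-0.119, 3.134, 0.002]
force: [0.2, 0.3, -1.4]
width: 0.439
gripper_force: 0.0
clock: 39.83
position: [0.607, 0.1262, 0.2855]
ee_rot: [-0.119, 3.135, 0.002]
force: [0.1, -0.5, 0.2]
width: 0.439
gripper_force: 0.0
(array([ 0.12, -0.07,  9.05]), array([0. , 0.2, 0.2]))
[274.74368086 215.52275614] [[ 49  45  53  49  47  51  51  50  52  49  51  52  48  51  58  50  48 131
  125 128 129 130 129 130 129]
 [111 109 112 109  94  69  71  67  71  76  75  74  77  76  79  71  69 110
  133 125 126 126 130 125 146]
 [109 109 108 108 102  65  69  69 122 132 128 121 120 121 127 131 133 115
  128 126 131 125 130 132 172]
 [113 109 109 109 105  71  67  69 126 138  31  18  10  11   7 135 144 113
  128 133 128 123 125 129 176]
 [112 107 112 112 112  68  70  67 127 131  25  13  27  19  23 115 140 116
  128 125 129 128 128 189 196]
 [111 110 111 110 104  73  68  71 124 129  24  31  28  28  29 112 142 120
  125 130 129 143 203 198 197]
 [115 112 112 113 106  76  79  89 125 127  26  28  29  31  23 119 142 119
  132 129 128 148 198 198 191]
 [111 110 109 110 110 109 105 110 122 129  26  28  29  32  29 120 138 127
  133 128 120 184 193 197 197]
 [113 111 107 111 110 108 110 112 189 206  20  32  28  28  24 118 136 125
  125 127 127 140 196 196 200]
 [103 105 100  75  82  85  88  89 198 215 124  72  68  71 101 212 209 124
  130 127 125 183 204 197 199]]
```

```bash
python3 -m creep '4 .05 0 4 0 0 0;4 .05 0 7.5 0 0 0;4 .05 0 9 0 0 0;1 .05 0 9 0 0 0;1 .05 0 9 0 0 0' 20
python3 -m creep '1 0 0 0 0 0 0;1 0 0 0 0 0 0;1 0 0 0 0 0 0'
python3 -m creep '1 0 -1 0 0 0 0;1 0 -2 0 0 0 0;1 0 -3 0 0 0 0;1 0 -4 0 0 0 0;1 0 -4 0 0 0 0'
python3 -m creep '1 0 -.3 0 0 0 0;1 0 -.3 0 0 0 0;1 0 -.3 0 0 0 0'
```

```text
clock: 40.5
position: [0.6061, 0.1263, 0.1944]
ee_rot: [-0.12, 3.137, 0.001]
force: [-0.3, -0.8, 0.6]
width: 0.267
gripper_force: 0.0
clock: 40.88
position: [0.6061, 0.1253, 0.1943]
ee_rot: [-0.119, 3.137, -0.0]
force: [-0.0, -4.4, 6.3]
width: 0.174
gripper_force: 20.0
clock: 41.5
position: [0.6089, 0.0858, 0.1943]
ee_rot: [-0.119, 3.137, 0.001]
force: [-1.8, -1.4, 7.4]
width: 0.177
gripper_force: 20.0
clock: 41.88
position: [0.6089, 0.0852, 0.1943]
ee_rot: [-0.122, 3.137, 0.004]
force: [-2.4, 3.3, 6.6]
width: 0.176
gripper_force: 20.0
```

Catch on. I'll release, retreat clear and check the end state.

```bash
python3 -m creep '1 0 .2 0 0 0 0;4 0 .2 0 0 0 0;4 0 .2 0 0 0 0;4 0 .2 -4 0 0 0;4 0 .2 -9 0 0 0'
python3 -m creep '4 3 0 -5 0 0 0;4 8 0 -5 0 0 0;4 14 0 -5 0 0 0;4 20 0 -5 0 0 0;4 20 0 -5 0 0 0'
python3 -m creep '4 0 0 0 0 0 0;4 0 0 0 0 0 0;4 0 0 0 0 0 0;4 0 0 0 0 0 0'
python3 - <<'E'
from h import *
J=vision.camera_info("scene");a=vision.get_image("scene");im=a[:,:,::-1].copy()
def blob(img,box,th=32):
    u0,v0,u1,v1=box;g=cv2.cvtColor(np.ascontiguousarray(img[v0:v1,u0:u1]),cv2.COLOR_BGR2GRAY);n,l,st,c=cv2.connectedComponentsWithStats((g<th).astype(np.uint8))
    return [(int(st[i,4]),np.round(c[i]+[u0,v0],1)) for i in range(1,n) if st[i,4]>15]
print(blob(cv2.imread("pics/s3.png"),(300,195,360,270)));print(blob(im,(300,195,360,270)))
xs=np.arange(.08,.124,.004)
for y in(-.12,-.06):
    q=np.array([proj(J,pf(x,y,.085)) for x in xs],np.float32);print(cv2.remap(im,q[None,:,0],q[None,:,1],cv2.INTER_LINEAR)[0][:,1])
# anything changed elsewhere since s2 (bystanders)?
d=cv2.absdiff(im,cv2.imread("pics/scene0.png")).max(2)>60
n,l,st,c=cv2.connectedComponentsWithStats(d.astype(np.uint8));print([ (np.round(c[i]),int(st[i,4])) for i in range(1,n) if st[i,4]>25])
E
```

```text
clock: 42.5
position: [0.6074, 0.0852, 0.2827]
ee_rot: [0.121, -3.136, 0.001]
force: [0.7, 0.8, 0.5]
width: 0.434
gripper_force: 0.0
clock: 43.12
position: [0.4049, 0.0694, 0.3328]
ee_rot: [0.123, -3.138, -0.002]
force: [1.2, 1.8, 0.1]
width: 0.435
gripper_force: 0.0
clock: 43.62
position: [0.4092, 0.0699, 0.3325]
ee_rot: [0.12, -3.139, 0.001]
force: [0.3, 0.0, -0.3]
width: 0.434
gripper_force: 0.0
[(51, array([325.6, 205. ])), (363, array([329.5, 234.2])), (27, array([322.8, 219. ]))]
[(51, array([325.7, 204.7])), (373, array([329.7, 234. ])), (26, array([322.7, 218.9]))]
[124 121 121 118 144 170 125  58  23  12  13]
[122 120 122 119 153 172 133  62  52  54  55]
[(array([318.,   2.]), 75), (array([302.,  40.]), 415), (array([173.,  33.]), 48), (array([251.,  56.]), 2618), (array([309.,  31.]), 27), (array([144.,  62.]), 487), (array([192.,  79.]), 743), (array([275., 123.]), 1915), (array([142., 116.]), 65), (array([149., 139.]), 82), (array([280., 239.]), 1076), (array([205., 271.]), 35)]
```

```bash
python3 -c "from cell import job;print(job.sign_off())"
```

```text
the job is handed in; nothing more can be done
None
```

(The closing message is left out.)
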